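Hold a valve cover in line over its cleaned valve block

ROBOT

A 6-joint arm with a two-finger parallel gripper is mounted at the origin on a cart in front of the work surface, level with it; the furniture and walls round the work are solid. World frame = base frame: x ahead of the robot, y to its left, z up, the work surface at z = 0. Lengths are in m, angles in rad, forces in N, time in s.
With the tool pointing down it reaches from about 0.35 to 1 m from the base axis. Payload 7.1 kg.
Tool frame: the origin (TCP) lies where the fingers leave the gripper's body, on its centre line; the fingertips stand 73 mm ahead of it and the grasp point (between the pads) lies 54 mm ahead of it; z points along the fingers, x is the direction in which the jaws open and shut, and the axes are right-handed (so a half turn about z gives the same grasp; the last joint's range is limited). The gripper opens to 85 mm and grips with 20 to 120 N. Pads are 22 mm wide; open, the fingers measure 114 mm over their backs; the gripper's body (76 mm by 85 mm) begins 54 mm behind the grasp point. The pads swing forward as they close: fully open they stand 13 mm farther back than shut.
Start: joints at [1.202, 0.423, 1.63, -0, 1.089, -0.019], TCP at [0.214, 0.587, 0.304] pointing down, gripper open.
Joint ranges: [-3, 3], [-0.9, 2.11], [0.09, 2.58], [-1.31, 4.45], [0.11, 2.69], [-2.54, 2.54]. Speed limits (rad/s): [2.39, 2.39, 3.01, 3.14, 3.14, 3.14].

INTERFACE

Orientations are given as a rotation vector (axis times angle).
In Python, from cell import bot gives the robot as it stands.
- The arm moves only by the shell command python3 -m creep 'ROWS'. ROWS is JSON, a list of rows, each a list of 5 numbers: the closure, from 0 (fully open) to 1 (shut), then the shift along the tool's x, y, z in mm, then the turn about the tool's z in rad. In form: [[claw, x, y, z, twist], ...]. A call has 1 to 10 rows; each row shifts and turns the commanded pose from where the row before left it, along the tool's axes as they then stand; what a row does not reach is not made up. A row lasts 1/12 s, in which the tool goes at most 41.7 mm and 7.16 degrees, less where a joint would pass 70% of its speed; a pose out of reach is approached as far as the arm can. A call is refused whole if a number of a shift passes 41.7 or a number of a turn 0.125, either way. A call with a gripper value outside its range is refused whole. The fingers move at their own pace and stop on an object; the grip force is fixed at half the most. Time passes only in rows, so rows that do not move let the fingers close. It gives the time, the measured TCP pose, the force and the opening at its end, in the units of the state.
- bot.state(): the state, without advancing time (a new reading comes with each control period).
- bot.snapshot(name): name is "scene" or "side" or "wrist"; returns the picture (384x512x3 uint8, red, green, blue); there is no depth.
- bot.camera_model(name): a dict with "vfov" (degrees; the focal length in pixels is half the picture's height over the tangent of half this angle, whatever the lens; pixels are square), "cx", "cy" (the principal point, pixels), "rvec" (rotation vector, rad) and "tvec" (3), from world to camera coordinates, as OpenCV has them; the wrist camera has in their place "mount" (4x4, takes a point from camera to tool coordinates, whose origin is the TCP and whose axes are the tool frame's). Camera axes: x right, y down, z forward; pixel columns grow to the right and rows downward; lengths in m; the calibration is good to about 2 mm. The wrist camera is an equidistant fisheye: a pixel r from the principal point sees the ray r / f radians off the axis. A picture is of the moment at which its call begins: read the wrist's pose just before it. camera_model takes no time and is no camera call.
- bot.hand_in(): hands the job in, once; it reports no verdict.
The state is a dict: "time": time; "q": joint angles; "qvel": joint speeds; "tau": joint torques, N m; "tool_pos": TCP position; "orientation": TCP orientation; "contact_force": force on the tool from outside, world axes, zero at the start; "moment": the same for the moment, N m; "gripper_width": opening from 0.0 (shut) to 1.0 (fully open).
Only numpy, scipy, OpenCV 4.12 (cv2) and the standard library are available. Lean on these libraries where they do the work, as an engineer would, in place of code of your own. Each camera call takes 0.05 s, during which the arm holds its last target.

TASK

We are putting a new gasket into the analyser's diluent valve. Take the scraper block and push the four crumbs of old gasket off the top of the valve block with it (not with the fingers), then set the scraper down on the bench. Then pick up the valve cover by its coil and finish while holding it still and level about 1 cm above the block, not touching it, turned so that all four screw holes are in line with the four threaded holes below and each thread shows whole through its hole: I will slip the gasket in and start the screws; knock nothing else about.

Things in the scene. Friction and masses are not known exactly. Their poses are not given: they have to be found in the camera images.
- valve_block: aluminium block 76 (x) x 100 (y) mm, its flat top (joint face) 48 mm up, in a dark steel tray 124 x 176 mm with 10 mm rim; fixed, place and yaw vary. Origin: on the bench under its centre, z up. Threaded 6 mm holes in the top at x, y = (-26, +38), (+26, +38), (-26, -38) and, set in, (+26, -24) mm; two 4 mm fluid ports at x = 0, y = +-13 mm take no screw. Two brass hose barbs on its +x side, below the top
- thread0 (a point): mouth of threaded hole 0 in the top of the valve block, at height 48 mm; takes the screw that goes through hole 0 of the cover
- thread1 (a point): mouth of threaded hole 1 in the top of the valve block, at height 48 mm; takes the screw that goes through hole 1 of the cover
- thread2 (a point): mouth of threaded hole 2 in the top of the valve block, at height 48 mm; takes the screw that goes through hole 2 of the cover
- thread3 (a point): mouth of threaded hole 3 in the top of the valve block, at height 48 mm, the set-in one; takes the screw that goes through hole 3 of the cover
- cover: grey plate 76 (x) x 100 (y) x 8 mm, 12 mm screw holes at x, y = (-26, +38), (+26, +38), (-26, -38) and, set in, (+26, -24) mm: it fits with its x, y along the block's, one way round only. Black coil 28 (x) x 44 (y) mm on its middle up to 48 mm (3 mm flange at its foot, nut on top to 57 mm), grey 10 mm connector on the coil's -y end. 0.3 kg. Origin: centre of the underside, z up. Loose, coil up
- coil (a point): point to grip: middle of the coil housing, 34 mm above the cover's underside; fingers close along the cover's x on 28 mm
- hole0 (a point): centre of screw hole 0 of the cover, at the plate's underside
- hole1 (a point): centre of screw hole 1 of the cover, at the plate's underside
- hole2 (a point): centre of screw hole 2 of the cover, at the plate's underside
- hole3 (a point): centre of screw hole 3 of the cover, the set-in one, at the plate's underside
- scraper: scraper block of white plastic standing upright on the bench: an orange and white foot 84 (x) x 26 (y) x 12 mm with square lower edges, and on it a ribbed grip 62 (x) x 20 (y) mm reaching up to 56 mm, to be gripped across its 20 mm. 0.12 kg. Origin: centre of the foot's underside, z up. Wipe along its y, with the long edge of the foot leading; the foot is wider than the block's 76 mm
- crumb0: crumb of old gasket, dark brown rubber, about 18 x 12 mm and 6 mm thick, 10 g, lying loose on the joint face; origin at the centre of its underside
- crumb1: crumb of old gasket, dark brown rubber, about 16 x 13 mm and 6 mm thick, 10 g, lying loose on the joint face; origin at the centre of its underside
- crumb2: crumb of old gasket, dark brown rubber, about 20 x 11 mm and 6 mm thick, 10 g, lying loose on the joint face; origin at the centre of its underside
- crumb3: crumb of old gasket, dark brown rubber, about 15 x 12 mm and 6 mm thick, 10 g, lying loose on the joint face; origin at the centre of its underside
- reagent_b: bystander: brown bottle with black cap, 40 x 40 x 85 mm, origin at the centre of its foot
- reagent_c: bystander: white bottle with red cap, 55 x 55 x 125 mm, origin at the centre of its foot
- reagent_e: bystander: brown bottle with yellow cap, 44 x 44 x 90 mm, origin at the centre of its foot
- beaker_pp: bystander: small clear beaker, 51 x 51 x 52 mm, origin at the centre of its foot
- bench_timer: bystander: white bench timer standing on edge, 21 x 62 x 54 mm, origin at the centre of its foot
- slide_box: bystander: blue lidded box, 57 x 87 x 32 mm, origin at the centre of its underside
- tape_roll: bystander: roll of masking tape lying flat, 66 x 66 x 18 mm, origin at the centre of its underside
- marker_black: bystander: black and white marker pen lying flat, 13 x 136 x 15 mm, origin at the centre of its underside
Mind the look-alikes: they are no part of the job. What is shaped like the scraper but red is not meant.

How it is judged:
On the way, in this order (a step that is already met when the one before it is completed fails the run):
1. all four crumbs have been pushed off the top of the block while the scraper is in the gripper (z of each of crumb0, crumb1, crumb2, crumb3 in the frame of valve_block below 0.04 m and contact force between scraper and the fingers above 0.5 N), for 0.2 s.
2. the scraper has been set down on the bench, clear of the block and its tray, and let go (height (world z) of scraper below 0.03 m and contact force between scraper and the fingers below 0.1 N and contact force between scraper and valve_block below 0.1 N), for 0.2 s.
At the end, for the whole second after the job is handed in: Held still, clear of the block, the cover has its underside 4 to 16 mm above the block's top, each screw hole within 3 mm (seen from above) of its own thread; all crumbs are 8 mm or more below the top; the scraper is on the bench, let go, not touching block or tray (all of step 2 and horizontal distance between hole0 and thread0 below 0.003 m and z of hole0 in the frame of valve_block between 0.052 and 0.064 m and horizontal distance between hole1 and thread1 below 0.003 m and z of hole1 in the frame of valve_block between 0.052 and 0.064 m and horizontal distance between hole2 and thread2 below 0.003 m and z of hole2 in the frame of valve_block between 0.052 and 0.064 m and horizontal distance between hole3 and thread3 below 0.003 m and z of hole3 in the frame of valve_block between 0.052 and 0.064 m and contact force between cover and the fingers above 1 N and contact force between cover and valve_block below 0.1 N and contact force between cover and scraper below 0.1 N and linear speed of cover below 0.02 m/s and z of each of crumb0, crumb1, crumb2, crumb3 in the frame of valve_block below 0.04 m); the arm keeps its last pose, push and grip.
It fails at once if the fingers touched a crumb (contact force between the fingers and crumb0 above 0.5 N or contact force between the fingers and crumb1 above 0.5 N or contact force between the fingers and crumb2 above 0.5 N or contact force between the fingers and crumb3 above 0.5 N).
It fails at once if the cover came down on the block or its tray (more than 1 N) (contact force between cover and valve_block above 1 N).
It fails at once if a bystander was moved by more than 30 mm (distance of any of reagent_b, reagent_c, reagent_e, beaker_pp, bench_timer, slide_box, tape_roll, marker_black from where it was at the start of the episode above 0.03 m).
It also fails if it takes over 66 s, if anything falls off the work surface, if the arm or the gripper's body presses on something with over 40 N, if the wrist force passes 120 N, or if a joint passes its speed limit or range.

## Working session

There is one attempt and no reset: what is moved stays moved. The work goes in short steps, Python scripts to look and compute and a shell command to move; the robot and the scene stay as the last step left them, time stands still between calls to the robot, and variables do not carry over. Pictures are saved under pics/ and viewed, and the job is handed in when it is done.

```bash
ls; mkdir -p pics; python3 - <<'E'
from cell import bot
import cv2,json
print(bot.state())
for n in ["scene","side","wrist"]:
    m=bot.camera_model(n);print(n,m)
    cv2.imwrite(f"pics/{n}0.png",cv2.resize(bot.snapshot(n)[:,:,::-1],(800,600),interpolation=cv2.INTER_CUBIC))
E
```

```text
pics
{'time': 0.0, 'q': array([ 1.20200202e+00,  4.23835110e-01,  1.63074308e+00, -1.57245363e-06,
        1.08860528e+00, -1.89740051e-02]), 'qvel': array([-6.37973232e-04,  2.08942267e-05, -9.96041741e-04,  1.54254755e-03,
       -1.13611712e-04, -1.29867962e-03]), 'tau': array([-1.24011253e-04, -5.57384098e+01, -2.81743062e+01, -3.39795895e-05,
        7.29902502e-03,  1.13257704e-05]), 'tool_pos': array([0.21399936, 0.58672826, 0.30312833]), 'orientation': array([ 2.57339260e+00,  1.80046398e+00, -2.07248618e-03]), 'contact_force': array([-0.66290526,  0.10764916,  1.19781847]), 'moment': array([-0.00471352, -0.03776718, -0.03675303]), 'gripper_width': 0.9999447532537923}
scene {'vfov': 50.955308920101146, 'cx': 262.708689843474, 'cy': 189.55577919865266, 'rvec': array([ 1.07862216, -2.19166127,  1.21851573]), 'tvec': array([0.29294156, 0.32238422, 0.65064806])}
side {'vfov': 55.7487772754641, 'cx': 253.66639119438295, 'cy': 197.99877724710433, 'rvec': array([ 1.91310137, -0.11465792,  0.06797375]), 'tvec': array([-0.55805461,  0.05396896,  0.89542826])}
wrist {'vfov': 65.70646984690485, 'cx': 254.35156117872404, 'cy': 194.2713422021181, 'mount': array([[ 9.99999384e-01, -1.09689848e-03,  1.68340316e-04,
         3.34874722e-04],
       [ 1.00442846e-03,  9.59126310e-01,  2.82976524e-01,
        -7.35114474e-02],
       [-4.71856147e-04, -2.82976181e-01,  9.59126821e-01,
        -7.11907678e-02],
       [ 0.00000000e+00,  0.00000000e+00,  0.00000000e+00,
         1.00000000e+00]])}
```

View pics/scene0.png

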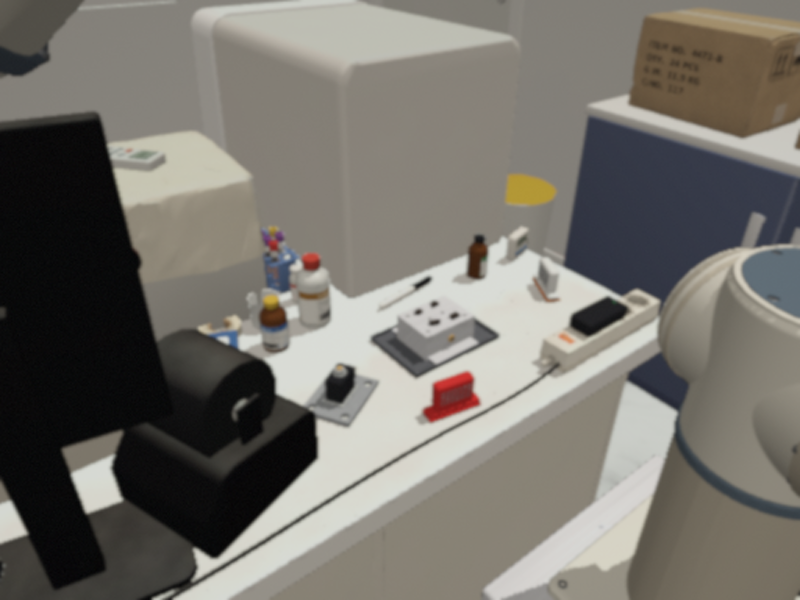

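View pics/side0.png

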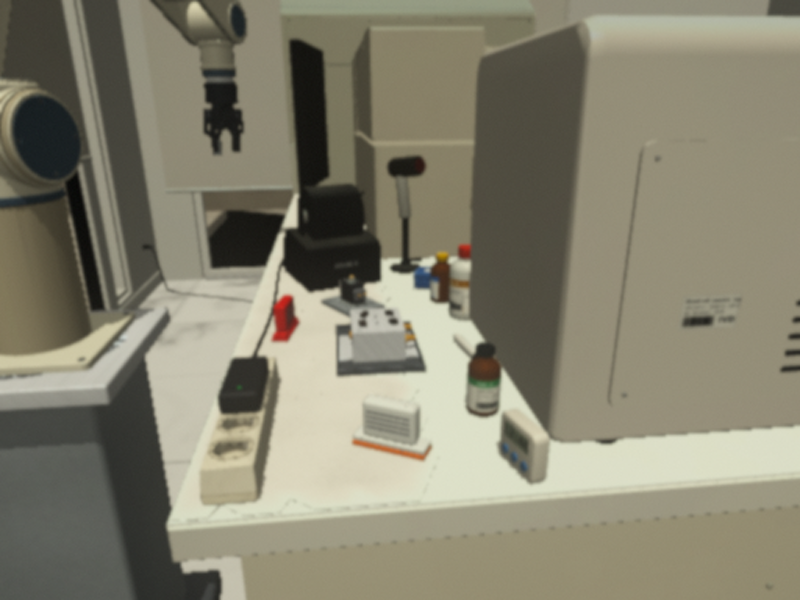

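View pics/wrist0.png

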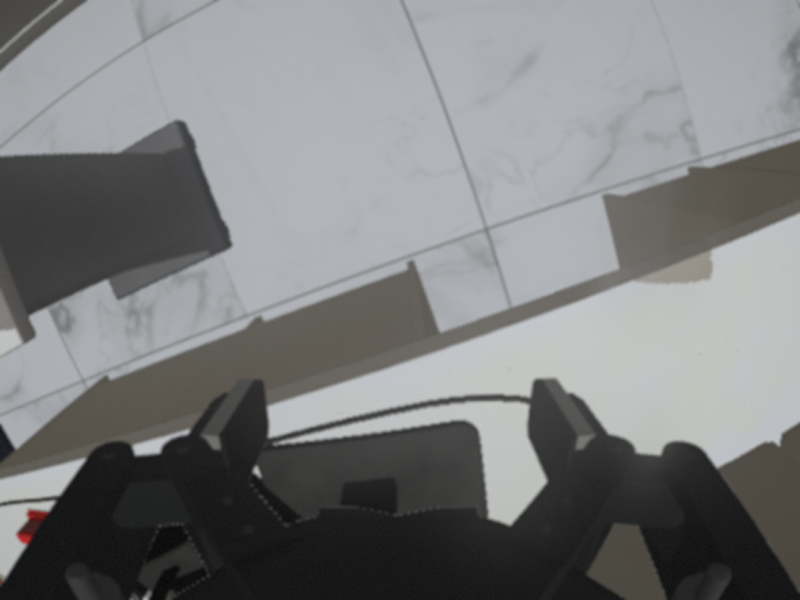

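```bash
cat > h.py <<'E'
import numpy as np, cv2
from scipy.spatial.transform import Rotation as R
from cell import bot
def ray(name,px,st=None):
    m=bot.camera_model(name); f=192/np.tan(np.radians(m['vfov'])/2)
    d=np.array([px[0]-m['cx'],px[1]-m['cy']],float)
    if name=='wrist':
        r=np.hypot(*d); th=r/f; v=np.array([*(d/r*np.sin(th) if r>0 else (0,0)),np.cos(th)])
        T=tcp(st)@m['mount']; return T[:3,3],T[:3,:3]@v
    Rm=R.from_rotvec(m['rvec']).as_matrix(); v=np.array([*(d/f),1.])
    return -Rm.T@m['tvec'],Rm.T@v
def tcp(st=None):
    st=st or bot.state(); T=np.eye(4); T[:3,:3]=R.from_rotvec(st['orientation']).as_matrix(); T[:3,3]=st['tool_pos']; return T
def atz(name,px,z,st=None):
    o,v=ray(name,px,st); return o+v*(z-o[2])/v[2]
def proj(name,P,st=None):
    m=bot.camera_model(name); f=192/np.tan(np.radians(m['vfov'])/2); P=np.asarray(P,float)
    if name=='wrist':
        T=np.linalg.inv(tcp(st)@m['mount']); c=T[:3,:3]@P+T[:3,3]
        r=np.hypot(c[0],c[1]); th=np.arctan2(r,c[2]); return np.array([m['cx'],m['cy']])+f*th*c[:2]/r
    c=R.from_rotvec(m['rvec']).as_matrix()@P+m['tvec']; return np.array([m['cx'],m['cy']])+f*c[:2]/c[2]
def crop(name,u0,u1,v0,v1,k,out):
    im=bot.snapshot(name)[:,:,::-1]; c=im[v0:v1,u0:u1]
    cv2.imwrite('pics/'+out,cv2.resize(c,None,fx=k,fy=k,interpolation=cv2.INTER_CUBIC)); return im
def two(a,b):
    (o1,v1),(o2,v2)=a,b; A=np.stack([v1,-v2],1); s=np.linalg.lstsq(A,o2-o1,rcond=None)[0]
    p,q=o1+s[0]*v1,o2+s[1]*v2; return (p+q)/2,np.linalg.norm(p-q)
E
python3 - <<'E'
from h import *
crop('scene',190,380,130,280,4,'s1.png')
crop('side',180,360,160,310,4,'d1.png')
print(ray('scene',(256,192)),ray('side',(256,192)))
E
```

```text
(array([-0.10984496,  0.47158326,  0.61533126]), array([ 0.66706992, -0.51361422, -0.53993716])) (array([ 0.46418327, -0.88260742,  0.34880856]), array([ 0.11076429,  0.94011417, -0.32284827]))
```

View pics/s1.png

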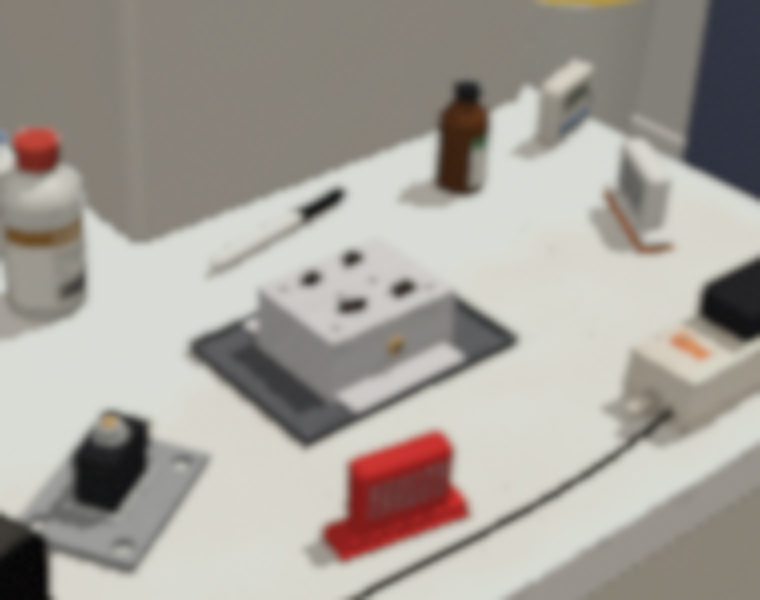

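View pics/d1.png

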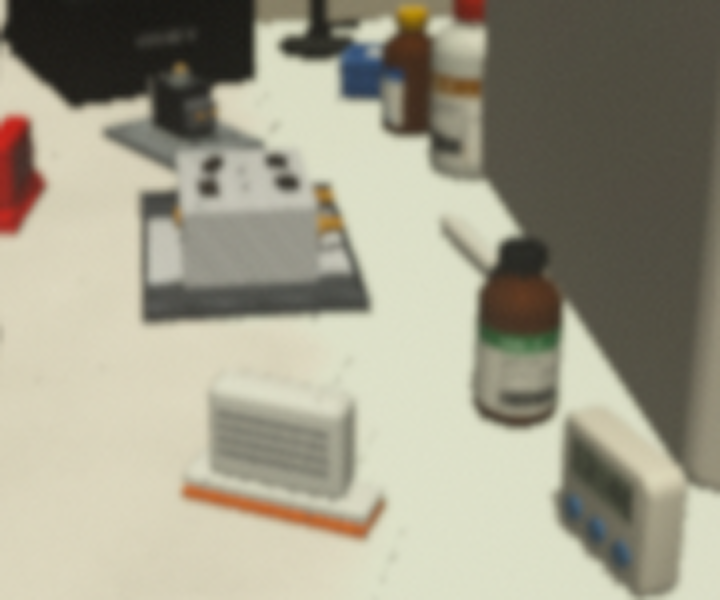

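```bash
python3 - <<'E'
from h import *
np.set_printoptions(precision=4,suppress=True)
s=lambda u,v:(190+u/4,130+v/4)
d=lambda u,v:(180+u/4,160+v/4)
print('block scene');[print(atz('scene',s(*p),.048)) for p in [(258,292),(375,242),(457,290),(337,345)]]
print('block side');[print(atz('side',d(*p),.048)) for p in [(178,153),(302,150),(317,208),(183,212)]]
print('scr foot side');[print(atz('side',d(*p),0)) for p in [(183,493),(367,535),(384,507)]]
print('scr top');[print(atz('side',d(*p),.056)) for p in [(212,380),(355,395)]]
print('scr scene',atz('scene',s(605,195),0.),atz('scene',s(640,248),0.))
print('cover plate scene');[print(atz('scene',s(*p),.008)) for p in [(208,458),(130,570),(145,415)]]
print('cover nut',two(ray('scene',s(110,422)),ray('side',d(181,68))))
print('analyser foot corner',atz('side',(550/1.5625,437/1.5625),0), 'far',atz('scene',s(135,240),0))
print('red',[atz('scene',s(*p),0) for p in [(340,558),(468,512)]])
print('white bottle',atz('scene',s(45,315),0),'brown b',atz('scene',s(460,190),0),'marker',atz('scene',s(210,272),0),atz('scene',s(340,195),0), 'strip',atz('scene',s(630,385),.04),'timer',atz('scene',s(560,140),0))
print('printer?',atz('side',d(75,103),0),atz('side',d(250,80),0))
E
```

```text
block scene
[ 0.5528 -0.0342  0.048 ]
[ 0.5534 -0.1311  0.048 ]
[ 0.4798 -0.1358  0.048 ]
[ 0.4798 -0.0381  0.048 ]
block side
[ 0.4853 -0.043   0.048 ]
[ 0.5612 -0.0481  0.048 ]
[ 0.5582 -0.1437  0.048 ]
[ 0.4844 -0.1395  0.048 ]
scr foot side
[ 0.4743 -0.3423  0.    ]
[ 0.5479 -0.3827  0.    ]
[ 0.5582 -0.3637  0.    ]
scr top
[ 0.4881 -0.3465  0.056 ]
[ 0.5451 -0.3665  0.056 ]
scr scene [ 0.5563 -0.3638  0.    ] [ 0.4906 -0.3286  0.    ]
cover plate scene
[0.4807 0.0564 0.008 ]
[0.4312 0.1427 0.008 ]
[0.5356 0.0635 0.008 ]
cover nut (array([0.493 , 0.1138, 0.0553]), np.float64(0.0018012929494777548))
analyser foot corner [ 0.6929 -0.3591  0.    ] far [ 0.7135 -0.0465  0.    ]
red [array([0.3772, 0.0424, 0.    ]), array([ 0.3621, -0.0388,  0.    ])]
white bottle [0.6715 0.0522 0.    ] brown b [ 0.6267 -0.2811  0.    ] marker [ 0.6482 -0.0652  0.    ] [ 0.6748 -0.2037  0.    ] strip [ 0.3542 -0.1578  0.04  ] timer [ 0.6365 -0.399   0.    ]
printer? [0.4126 0.2187 0.    ] [0.5544 0.261  0.    ]
```

```bash
python3 - <<'E'
from h import *
np.set_printoptions(precision=3,suppress=True)
k=1.5625
st=bot.state()
for p in [(255,450),(480,430),(485,510)]:
    q=(p[0]/k,p[1]/k); print(p,[atz('wrist',q,z) for z in (0,.1,.2)])
print('printer cyl top y=.3:')
for p in [(303,190),(362,185)]:
    o,v=ray('side',(p[0]/k,p[1]/k)); print([o+v*(y-o[1])/v[1] for y in (.25,.3,.4)])
print(two(ray('side',(330/k,184/k)),ray('scene',(215/k,335/k))))
E
```

```text
(255, 450) [array([0.343, 0.388, 0.   ]), array([0.29 , 0.448, 0.1  ]), array([0.238, 0.508, 0.2  ])]
(480, 430) [array([ 0.394,  0.605, -0.   ]), array([0.327, 0.607, 0.1  ]), array([0.261, 0.609, 0.2  ])]
(485, 510) [array([0.496, 0.583, 0.   ]), array([0.403, 0.591, 0.1  ]), array([0.309, 0.599, 0.2  ])]
printer cyl top y=.3:
[array([0.409, 0.25 , 0.195]), array([0.406, 0.3  , 0.189]), array([0.401, 0.4  , 0.175])]
[array([0.524, 0.25 , 0.202]), array([0.527, 0.3  , 0.196]), array([0.532, 0.4  , 0.183])]
(array([0.463, 0.287, 0.202]), np.float64(0.0035537930871847663))
```

```bash
python3 -m creep '[[0,-15,11,0,0],[0,-32,24,0,0],[0,-32,24,0,0],[0,-32,24,0,0],[0,-32,24,0,0],[0,-32,24,0,0],[0,-32,24,0,0],[0,-32,24,0,0],[0,-32,24,0,0],[0,-32,24,0,0]]'; python3 -c "
from h import *
T=tcp();print(T.round(4))
d=np.array([.56,-.09,.28])-T[:3,3];print(T[:3,:3].T@d)"
```

```text
time: 1.08
tool_pos: [0.3236, 0.223, 0.3041]
orientation: [2.573, 1.802, 0.001]
contact_force: [0.5, 0.2, -0.2]
gripper_width: 1.003
[[ 3.421e-01  9.397e-01  6.000e-04  3.236e-01]
 [ 9.397e-01 -3.421e-01  3.000e-04  2.230e-01]
 [ 5.000e-04  4.000e-04 -1.000e+00  3.041e-01]
 [ 0.000e+00  0.000e+00  0.000e+00  1.000e+00]]
[-0.2132232   0.32920951  0.02413966]
```

```bash
python3 -m creep '[[0,-21,32,2,0],[0,-22,34,3,0],[0,-22,34,3,0],[0,-22,34,3,0],[0,-22,34,3,0],[0,-22,34,3,0],[0,-22,34,3,0],[0,-22,34,2,0],[0,-20,31,2,0],[0,-18,26,0,0]]'; python3 -m creep '[[0,0,0,0,0],[0,0,0,0,0]]';python3 -c "
from h import *
print(bot.state())
crop('wrist',0,512,0,384,1.56,'w1.png')"
```

```text
time: 1.92
tool_pos: [0.5589, -0.0898, 0.2795]
orientation: [2.575, 1.8, -0.0]
contact_force: [-0.3, 0.2, 0.1]
gripper_width: 0.998
time: 2.08
tool_pos: [0.5582, -0.0888, 0.2795]
orientation: [-2.576, -1.797, 0.0]
contact_force: [-0.7, -0.4, -0.3]
gripper_width: 0.999
{'time': 2.0833, 'q': array([-1.78913340e-01,  3.66488586e-01,  1.78335006e+00,  1.22979605e-04,
        9.92165557e-01, -1.39739269e+00]), 'qvel': array([ 0.0361701 , -0.02501175,  0.04705833,  0.00724748,  0.00580413,
        0.00760624]), 'tau': array([ -1.35158882, -49.56148267, -27.60317087,  -0.12390004,
        -0.17097041,  -0.11857816]), 'tool_pos': array([ 0.5582333 , -0.08883795,  0.27949058]), 'orientation': array([-2.57612943e+00, -1.79746265e+00,  3.41152077e-04]), 'contact_force': array([-0.73138164, -0.38040462, -0.32391117]), 'moment': array([0.07648191, 0.01407677, 0.01650724]), 'gripper_width': 0.9990381017262473}
```

View pics/w1.png

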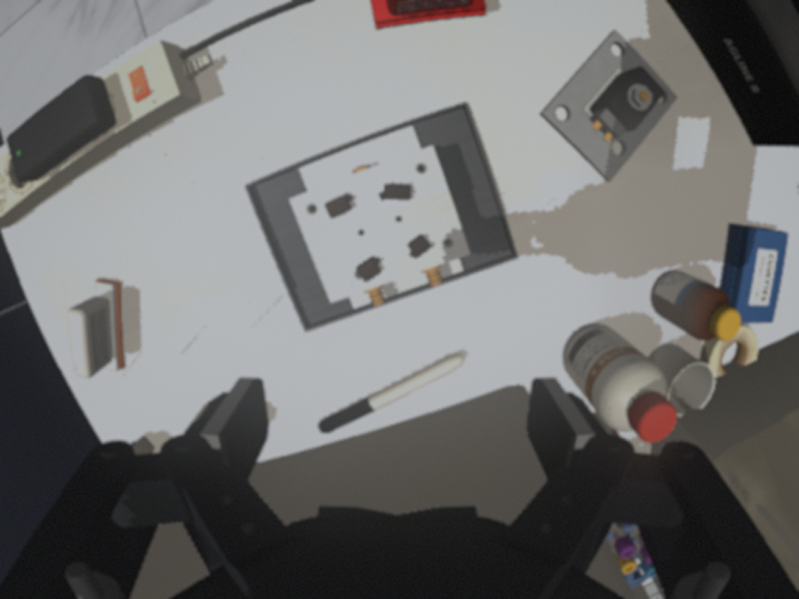

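```bash
python3 -c "
from h import *
im=cv2.imread('pics/w1.png')
cv2.imwrite('pics/w1a.png',cv2.resize(im[90:340,230:530],(780,650),interpolation=cv2.INTER_CUBIC)[:600])
cv2.imwrite('pics/w1b.png',cv2.resize(im[20:190,520:690],(600,600),interpolation=cv2.INTER_CUBIC))
cv2.imwrite('pics/w1c.png',cv2.resize(im[250:400,40:190],(600,600),interpolation=cv2.INTER_CUBIC))
"
```

```text
(no output)
```

View pics/w1a.png

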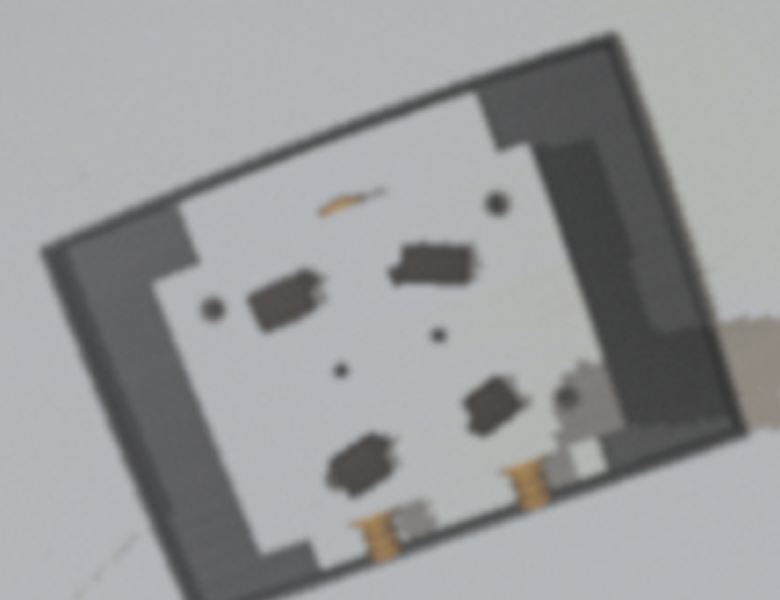

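View pics/w1b.png

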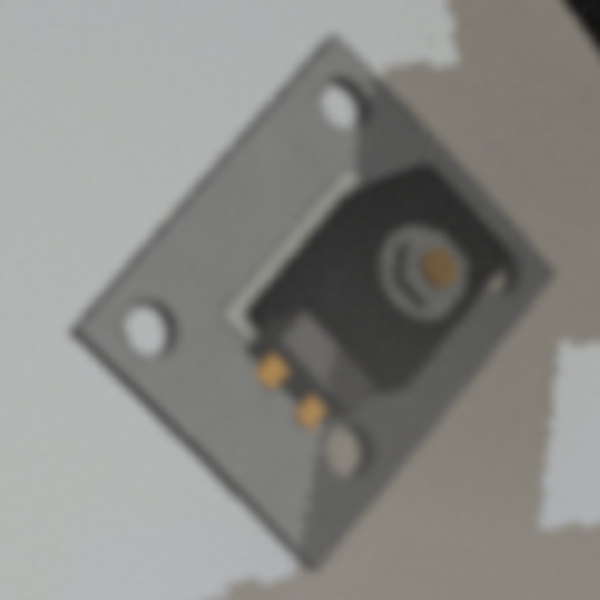

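View pics/w1c.png

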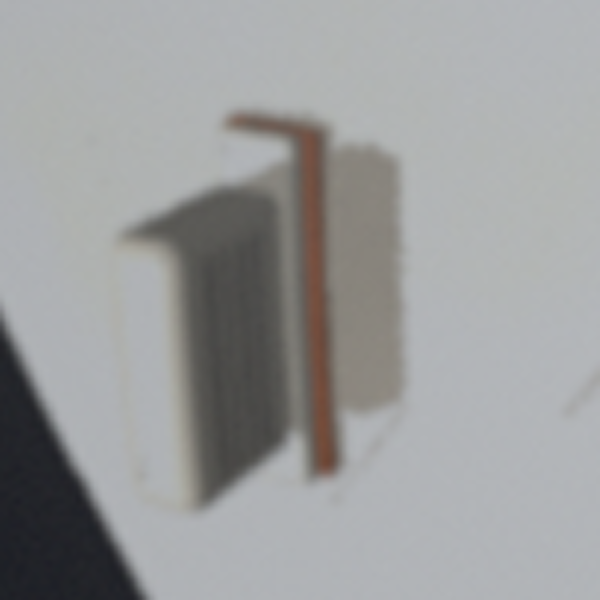

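```bash
cat > m1.py <<'E'
from h import *
np.set_printoptions(precision=4,suppress=True)
st={'tool_pos':np.array([ 0.5582333 , -0.08883795,  0.27949058]),'orientation':np.array([-2.57612943e+00, -1.79746265e+00,  3.41152077e-04])}
k=1.5605
a=lambda u,v:((230+u/2.6)/k,(90+v/2.6)/k)
b=lambda u,v:((520+u/3.529)/k,(20+v/3.529)/k)
c=lambda u,v:((40+u/4)/k,(250+v/4)/k)
def fit(L,W):
    L=np.array(L);W=np.array(W)[:,:2];l=L-L.mean(0);w=W-W.mean(0)
    th=np.arctan2((l[:,0]*w[:,1]-l[:,1]*w[:,0]).sum(),(l*w).sum())
    Rm=np.array([[np.cos(th),-np.sin(th)],[np.sin(th),np.cos(th)]])
    t=W.mean(0)-Rm@L.mean(0); return t,th,np.degrees(th),(W-(L@Rm.T+t))*1000
if __name__=='__main__':
    W=[atz('wrist',a(*p),.048,st) for p in [(212,308),(497,204),(567,397),(341,371),(438,335)]]
    print('block',fit([(-.026,-.038),(-.026,.038),(.026,.038),(0,-.013),(0,.013)],W))
    W=[atz('wrist',b(*p),.008,st) for p in [(340,103),(148,330),(340,450)]]
    print('cover',fit([(-.026,.038),(-.026,-.038),(.026,-.024)],W))
    for p in [(327,122),(341,472),(228,120)]: print(atz('wrist',c(*p),0,st))
    for p in [(125,235),(185,240),(145,500),(200,510)]: print('top',atz('wrist',c(*p),.056,st))
E
python3 m1.py
```

```text
block (array([ 0.5195, -0.086 ]), np.float64(-0.005232437069441728), np.float64(-0.29979656064681187), array([[-0.4606, -0.1686],
       [ 0.014 , -0.048 ],
       [ 0.0462,  0.4548],
       [ 0.2827, -0.1856],
       [ 0.1176, -0.0526]]))
cover (array([0.4904, 0.1157]), np.float64(0.5206723148684197), np.float64(29.83232615126715), array([[-0.2092,  0.0188],
       [ 0.5874,  0.701 ],
       [-0.3782, -0.7198]]))
[ 0.4828 -0.3191  0.    ]
[ 0.5575 -0.3612 -0.    ]
[ 0.4719 -0.3458 -0.    ]
top [ 0.485  -0.3394  0.056 ]
top [ 0.4915 -0.3243  0.056 ]
top [ 0.5364 -0.3699  0.056 ]
top [ 0.5429 -0.3557  0.056 ]
```

```bash
python3 -m creep '[[0.3,0,0,0,0.08],[0.3,-12,4,0,0.08],[0.3,-30,11,5,0],[0.3,-34,13,15,0],[0.3,-35,13,15,0],[0.3,-35,13,15,0],[0.3,-35,13,15,0],[0.3,-30,11,15,0],[0.3,-25,9,15,0],[0.3,-13,4,5,0]]'; python3 -m creep '[[0.3,0,0,0,0],[0.3,0,0,0,0]]';python3 -c "
from h import *
print(bot.state()['tool_pos'],tcp()[:3,0])
crop('wrist',0,512,0,384,1.56,'w2.png');crop('side',180,360,160,310,4,'d2.png')"
```

```text
time: 2.97
tool_pos: [0.5152, -0.3501, 0.1781]
orientation: [-2.708, -1.588, 0.002]
contact_force: [0.1, 0.6, -0.4]
gripper_width: 0.695
time: 3.13
tool_pos: [0.5164, -0.3484, 0.1799]
orientation: [-2.709, -1.589, 0.0]
contact_force: [-0.9, -0.3, -0.1]
gripper_width: 0.701
[ 0.51644167 -0.34837905  0.17993045] [4.88249247e-01 8.72704113e-01 4.52136074e-04]
```

View pics/w2.png

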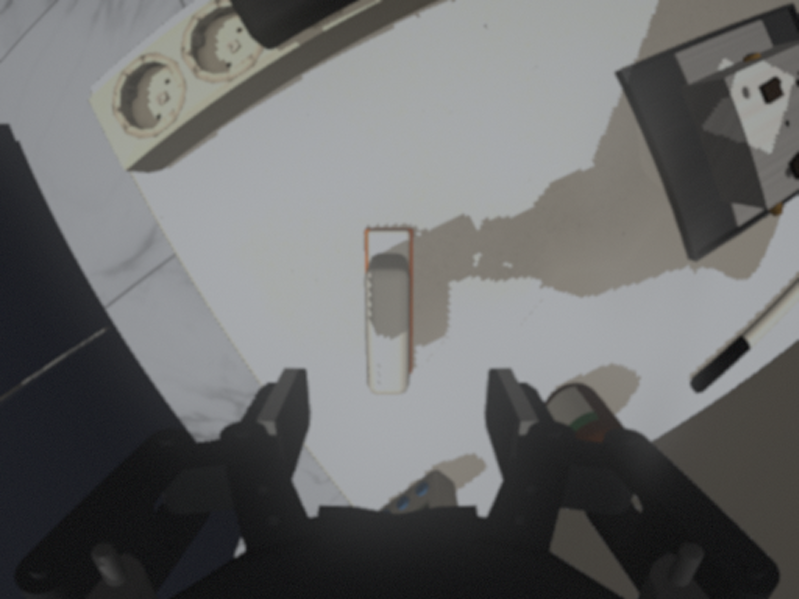

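View pics/d2.png

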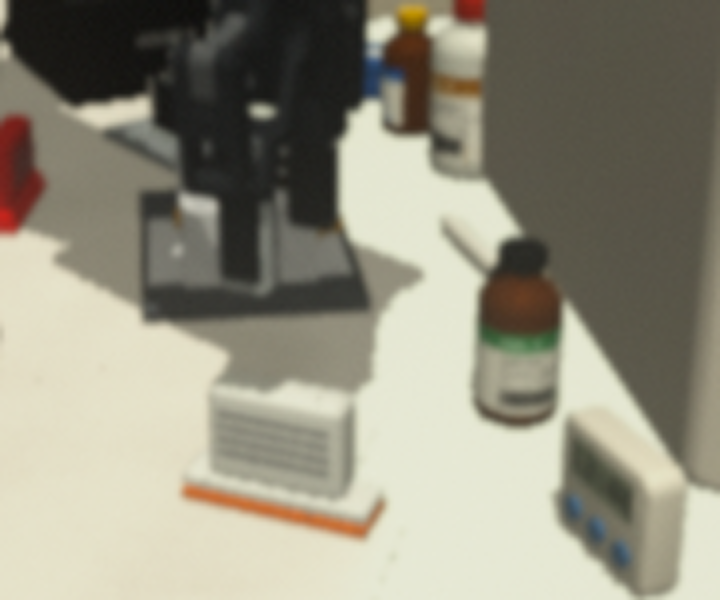

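```bash
python3 -c "
from h import *
T=tcp();k=1.5605
g=lambda p,z:(np.linalg.inv(T)@np.append(atz('wrist',(p[0]/k,p[1]/k),z),1))[:3]*1000
for p in [(369,390),(409,390),(371,262),(411,262)]: print('top',g(p,.056).round(1))
for p in [(366,229),(412,229)]: print('foot',g(p,.012).round(1))
"
```

```text
top [-13.1  27.  124.7]
top [  5.8  27.  124.7]
top [-11.  -34.3 124.7]
top [  6.2 -34.2 124.7]
foot [-15.9 -43.  168.7]
foot [  8.  -42.9 168.7]
```

```bash
python3 -m creep '[[0.3,-1,-1,10,0],[0.3,-1,-1,20,0],[0.3,-1,0,20,0],[0.3,0,0,18,0],[0.3,0,0,12,0],[0.3,0,0,7,0],[0.6,0,0,1,0],[1,0,0,0,0],[1,0,0,0,0],[1,0,0,0,0]]'; python3 -m creep '[[1,0,0,0,0],[1,0,0,0,0]]';python3 -c "
from h import *
print(bot.state()['tool_pos'],tcp()[:3,0])
crop('wrist',0,512,0,384,1.56,'w3.png');crop('side',180,360,160,310,4,'d3.png')"
```

```text
time: 4.07
tool_pos: [0.5142, -0.3514, 0.0931]
orientation: [2.708, 1.589, 0.001]
contact_force: [-0.1, -0.1, -1.7]
gripper_width: 0.224
time: 4.23
tool_pos: [0.5141, -0.3514, 0.093]
orientation: [2.708, 1.589, 0.001]
contact_force: [0.6, 0.7, 4.9]
gripper_width: 0.23
[ 0.51405498 -0.35137336  0.09297965] [ 4.88126956e-01  8.72772634e-01 -6.96354969e-05]
```

View pics/w3.png

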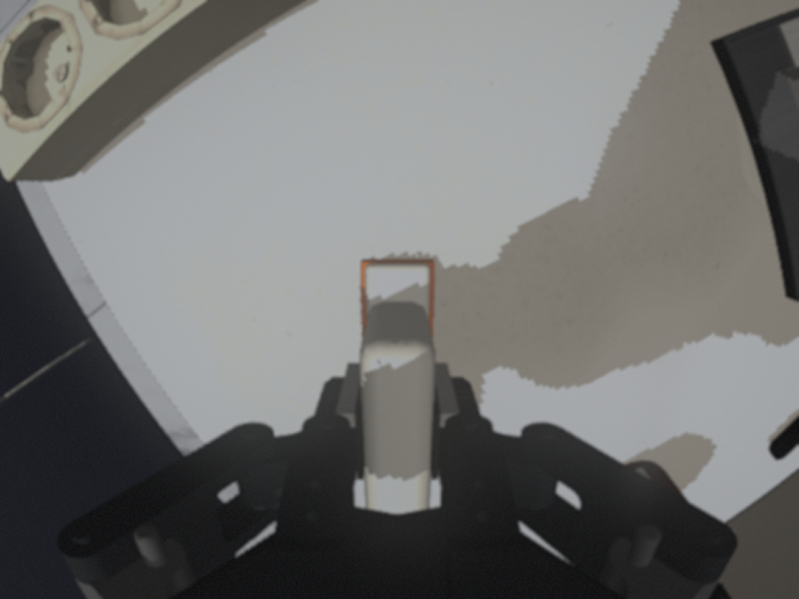

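View pics/d3.png

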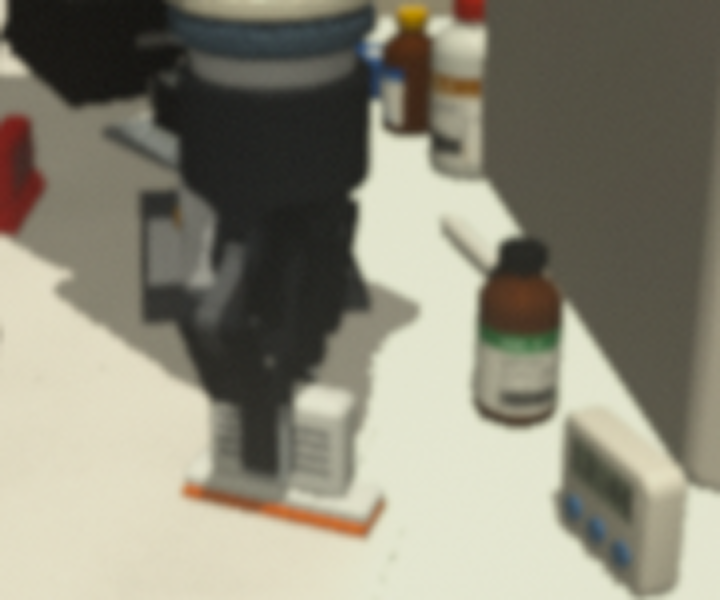

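```bash
python3 -c "
from h import *
T=tcp();k=1.5605
g=lambda p,z:(np.linalg.inv(T)@np.append(atz('wrist',(p[0]/k,p[1]/k),z),1))[:3]*1000
for p in [(361,260),(435,260)]: print('foot',g(p,.012).round(1),g(p,0).round(1))
for p in [(370,345),(430,345)]: print('top',g(p,.056).round(1))
print(T[:3,0],T[:3,1])
for p in [(183,493),(367,535),(384,507)]: print((np.linalg.inv(T)@np.append(atz('side',(180+p[0]/4,160+p[1]/4),0),1))[:3]*1000)
"
```

```text
foot [-11.9 -43.7  80.9] [-12.8 -41.4  92.9]
foot [ 12.9 -43.7  80.9] [ 13.9 -41.4  92.9]
top [ -6.6 -30.7  36.9]
top [  8.4 -30.7  36.9]
[ 4.88070418e-01  8.72804250e-01 -9.52554742e-05] [ 0.87280284 -0.48806943  0.00185402]
[-11.49632763 -39.26700039  92.92455327]
[-10.85056955  44.60766869  93.07999749]
[10.7790852  44.35401746 93.07746686]
```

```bash
python3 -m creep '[[1,0,0,-10,0],[1,0,0,-20,-0.05],[1,0,0,-25,-0.1],[1,0,0,-25,-0.1],[1,0,0,-10,-0.1],[1,0,0,0,-0.1],[1,0,0,0,-0.054],[1,0,0,0,0],[1,0,0,0,0]]';python3 -c "
from h import *
T=tcp();print(T.round(4)); print((T[:3,:3].T@(np.array([.5195,-.172,.143])-T[:3,3]))*1000)
crop('wrist',0,512,0,384,1.56,'w4.png')"
```

```text
time: 5.08
tool_pos: [0.5132, -0.3509, 0.1822]
orientation: [-2.23, -2.213, 0.0]
contact_force: [-0.7, -0.1, -1.7]
gripper_width: 0.228
[[ 7.800e-03  1.000e+00 -2.000e-04  5.132e-01]
 [ 1.000e+00 -7.800e-03  1.000e-04 -3.509e-01]
 [ 1.000e-04 -2.000e-04 -1.000e+00  1.822e-01]
 [ 0.000e+00  0.000e+00  0.000e+00  1.000e+00]]
[178.95392591   4.88416788  39.21937667]
```

View pics/w4.png

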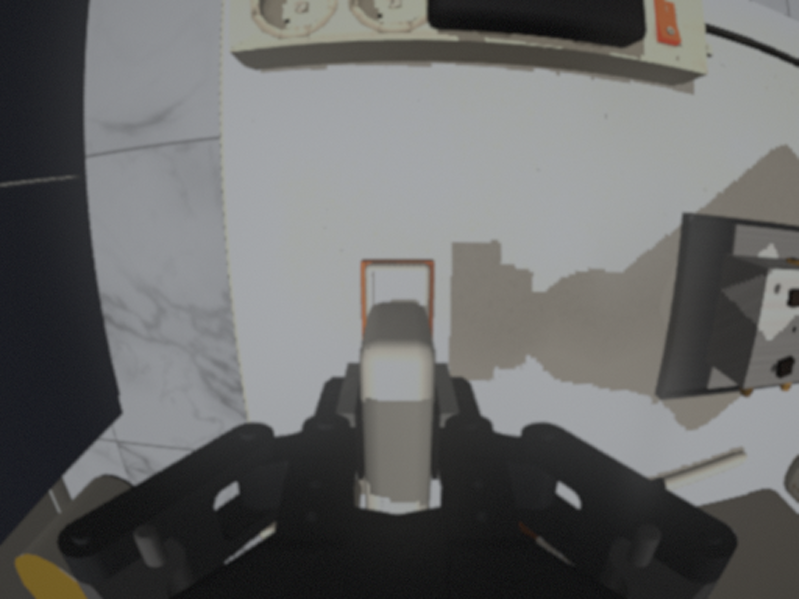

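```bash
python3 -m creep '[[1,12,1,0,0],[1,25,1,0,0],[1,30,1,0,0],[1,32,1,0,0],[1,32,1,0,0],[1,26,0,0,0],[1,14,0,5,0],[1,8,0,12,0],[1,0,0,14,0],[1,0,0,8,0]]';python3 -m creep '[[1,0,0,0,0],[1,0,0,0,0],[1,0,0,0,0]]';python3 -c "
from h import *
T=tcp();print(T.round(4)); print((T[:3,:3].T@(np.array([.5195,-.172,.143])-T[:3,3]))*1000)
crop('wrist',0,512,0,384,1.56,'w5.png');crop('side',180,360,160,310,4,'d5.png')"
```

```text
time: 5.97
tool_pos: [0.519, -0.1709, 0.1417]
orientation: [-2.226, -2.215, 0.001]
contact_force: [-0.6, 0.5, -1.3]
gripper_width: 0.223
time: 6.22
tool_pos: [0.5197, -0.1725, 0.1432]
orientation: [2.228, 2.214, 0.0]
contact_force: [0.4, -0.7, -1.0]
gripper_width: 0.223
[[ 6.600e-03  1.000e+00  4.000e-04  5.197e-01]
 [ 1.000e+00 -6.600e-03 -2.000e-04 -1.725e-01]
 [-2.000e-04  4.000e-04 -1.000e+00  1.432e-01]
 [ 0.000e+00  0.000e+00  0.000e+00  1.000e+00]]
[ 0.46813555 -0.24434775  0.18152967]
```

View pics/w5.png

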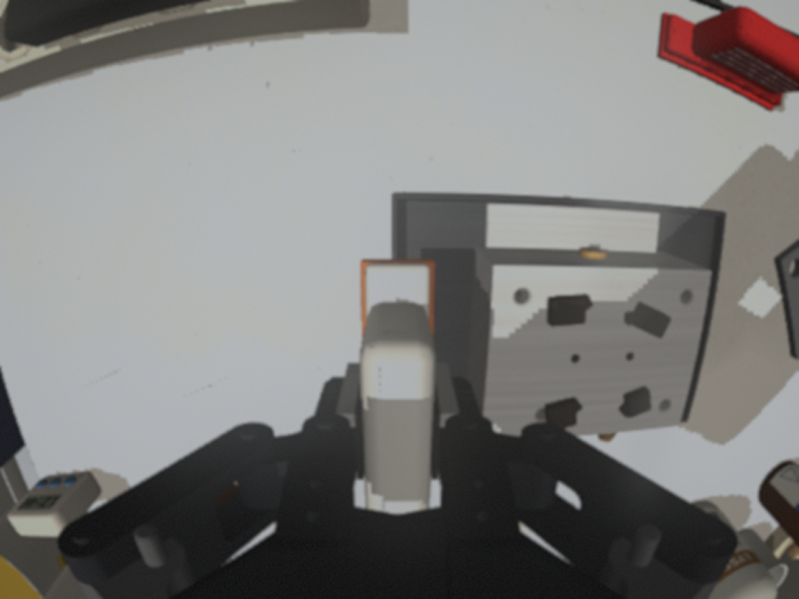

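View pics/d5.png

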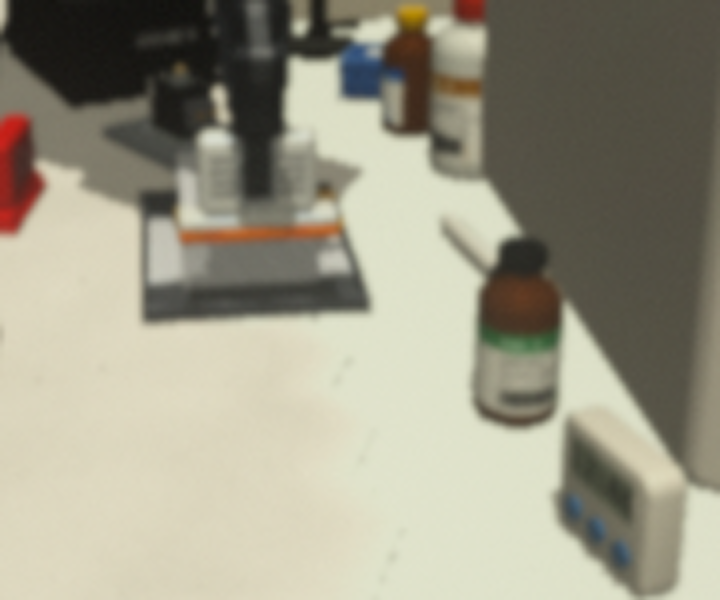

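```bash
python3 -m creep '[[1,6,0,0,0],[1,8,0,0,0],[1,8,0,0,0],[1,7,0,0,0],[1,6,0,0,0],[1,6,0,0,0],[1,6,0,0,0],[1,6,0,0,0],[1,6,0,0,0],[1,6,0,0,0]]';python3 -c "
from h import *
T=tcp();print(T.round(4),bot.state()['contact_force'])
crop('wrist',0,512,0,384,1.56,'w6.png')"
```

```text
time: 7.15
tool_pos: [0.5199, -0.1065, 0.1429]
orientation: [2.228, 2.215, -0.0]
contact_force: [0.0, -0.1, -1.2]
gripper_width: 0.231
[[ 5.700e-03  1.000e+00  0.000e+00  5.199e-01]
 [ 1.000e+00 -5.700e-03 -1.000e-04 -1.065e-01]
 [-1.000e-04  0.000e+00 -1.000e+00  1.429e-01]
 [ 0.000e+00  0.000e+00  0.000e+00  1.000e+00]] [ 0.04384196 -0.10711729 -1.23324585]
```

View pics/w6.png

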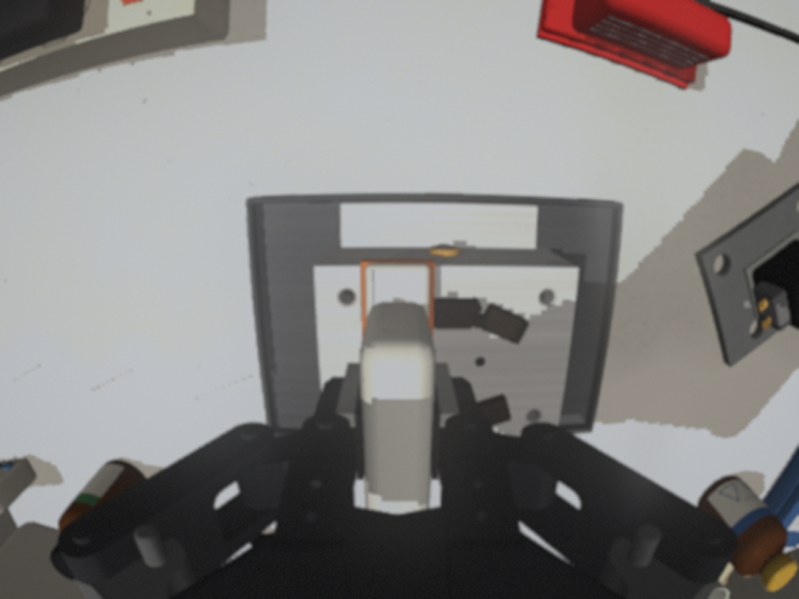

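```bash
python3 -m creep '[[1,6,0,0,0],[1,6,0,0,0],[1,6,0,0,0],[1,6,0,0,0],[1,6,0,0,0],[1,6,0,0,0],[1,5,0,0,0],[1,5,0,0,0],[1,4,0,0,0],[1,4,0,0,0]]';python3 -c "
from h import *
T=tcp();print(T.round(4),bot.state()['contact_force'])
crop('wrist',0,512,0,384,1.56,'w7.png')"
```

```text
time: 8.03
tool_pos: [0.5202, -0.0526, 0.143]
orientation: [2.228, 2.215, 0.0]
contact_force: [0.0, 0.6, -1.2]
gripper_width: 0.223
[[ 5.600e-03  1.000e+00  1.000e-04  5.202e-01]
 [ 1.000e+00 -5.600e-03 -0.000e+00 -5.260e-02]
 [-0.000e+00  1.000e-04 -1.000e+00  1.430e-01]
 [ 0.000e+00  0.000e+00  0.000e+00  1.000e+00]] [ 0.04973949  0.56492113 -1.15949912]
```

View pics/w7.png

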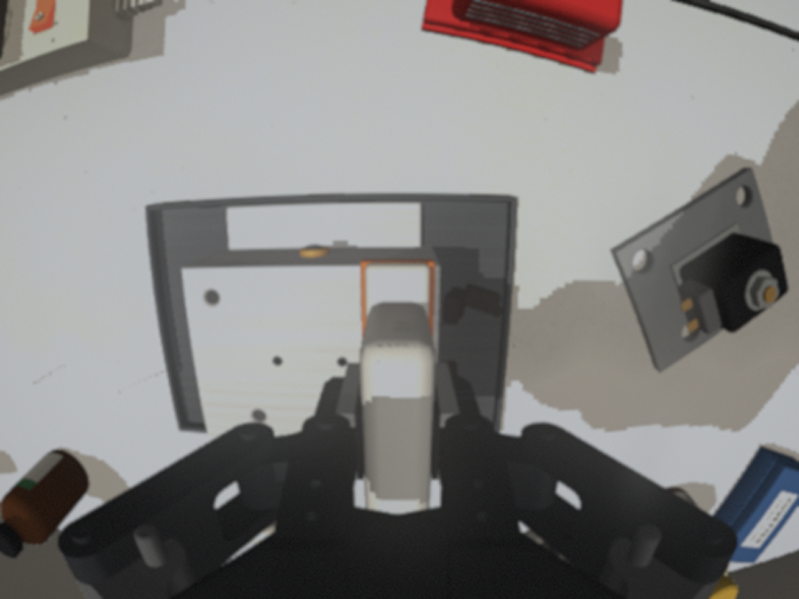

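```bash
python3 -m creep '[[1,4,0,0,0],[1,4,0,0,0],[1,4,0,0,0],[1,4,0,0,0],[1,4,0,0,0],[1,4,0,0,0],[1,0,0,0,0],[1,0,0,-10,0],[1,0,0,-20,0],[1,0,0,-10,0]]';python3 -c "
from h import *
T=tcp();print(T.round(4),bot.state()['contact_force'])
crop('wrist',0,512,0,384,1.56,'w8.png');crop('side',180,360,160,310,4,'d8.png');crop('scene',190,380,130,280,4,'s8.png')"
```

```text
time: 8.92
tool_pos: [0.5209, -0.0292, 0.1848]
orientation: [2.227, 2.214, 0.001]
contact_force: [1.5, -0.6, -1.7]
gripper_width: 0.226
[[ 5.900e-03  1.000e+00  1.500e-03  5.209e-01]
 [ 1.000e+00 -5.900e-03 -2.000e-04 -2.920e-02]
 [-2.000e-04  1.500e-03 -1.000e+00  1.848e-01]
 [ 0.000e+00  0.000e+00  0.000e+00  1.000e+00]] [ 1.49981623 -0.57109306 -1.67360693]
```

View pics/w8.png

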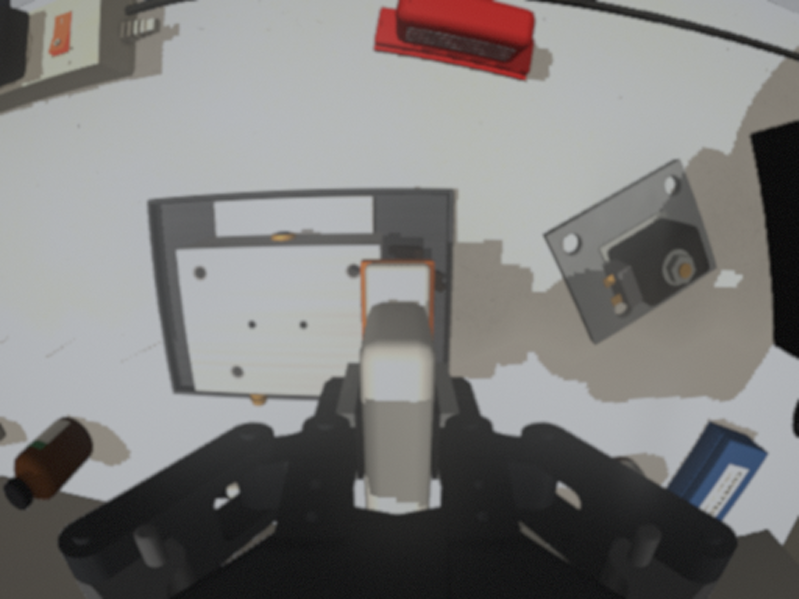

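View pics/s8.png

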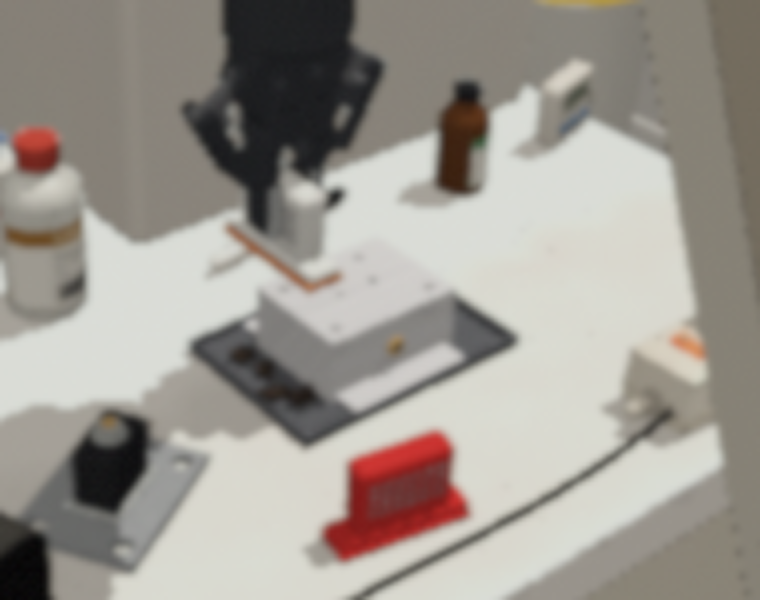

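View pics/d8.png

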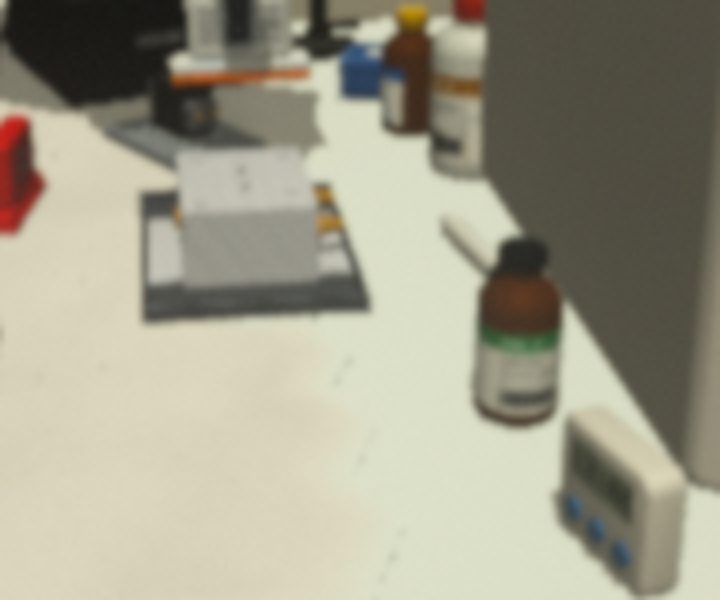

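```bash
python3 -m creep '[[1,-15,0,0,0],[1,-30,0,0,0],[1,-36,0,0,0],[1,-36,-1,0,0],[1,-36,-1,0,0],[1,-36,-1,0,0],[1,-36,-1,0,0],[1,-32,0,0,0],[1,-22,0,8,0],[1,-12,0,15,0]]';python3 -m creep '[[1,0,0,20,0],[1,0,0,18,0],[1,0,0,12,0],[1,0,0,8,0],[1,0,0,4,0],[1,0,0,2,0],[1,0,0,0,0],[1,0,0,0,0]]';python3 -c "
from h import *
T=tcp();print(T.round(4),bot.state()['contact_force'])
crop('side',180,360,160,310,4,'d9.png')"
```

```text
time: 9.9
tool_pos: [0.5151, -0.3236, 0.1605]
orientation: [2.228, 2.21, 0.001]
contact_force: [0.6, 0.5, -1.1]
gripper_width: 0.224
time: 10.57
tool_pos: [0.5152, -0.3201, 0.0966]
orientation: [2.227, 2.215, 0.0]
contact_force: [-0.1, 0.6, -1.7]
gripper_width: 0.228
[[ 5.400e-03  1.000e+00  1.000e-03  5.152e-01]
 [ 1.000e+00 -5.400e-03 -7.000e-04 -3.201e-01]
 [-7.000e-04  1.000e-03 -1.000e+00  9.660e-02]
 [ 0.000e+00  0.000e+00  0.000e+00  1.000e+00]] [-0.12465439  0.6469226  -1.71490958]
```

View pics/d9.png

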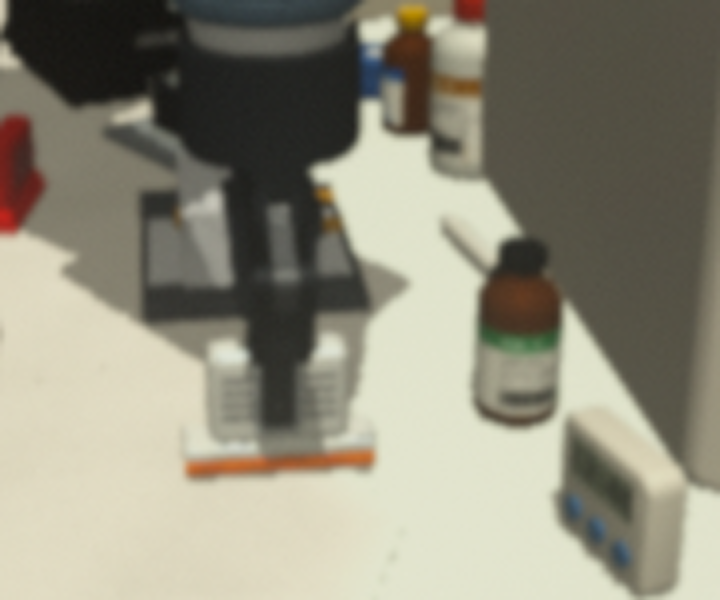

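```bash
python3 -m creep '[[1,0,0,2,0],[1,0,0,1,0],[1,0,0,0.7,0],[1,0,0,0,0]]';python3 -m creep '[[0.6,0,0,0,0],[0.3,0,0,0,0],[0.3,0,0,0,0],[0.3,0,0,0,0],[0.3,0,0,0,0],[0.3,0,0,0,0]]'
```

```text
time: 10.95
tool_pos: [0.5148, -0.3201, 0.093]
orientation: [2.228, 2.215, 0.0]
contact_force: [-1.7, 0.1, 4.9]
gripper_width: 0.227
time: 11.45
tool_pos: [0.5147, -0.32, 0.0922]
orientation: [-2.228, -2.215, 0.0]
contact_force: [0.1, -0.0, 0.0]
gripper_width: 0.694
```

```bash
python3 -c "
from m1 import *
for p in [(755,145),(708,70),(662,2)]: print([atz('wrist',(p[0]/k,p[1]/k),z,st) for z in (0,.02)])
"; python3 -m creep '[[0.3,0,0,-10,0],[0.3,0,0,-25,0],[0.3,0,0,-35,0],[0.3,0,0,-35,0],[0.3,0,0,-25,0],[0.3,10,0,-10,0],[0.3,25,0,0,0],[0.3,36,0,0,0],[0.3,38,0,0,0],[0.3,38,0,0,0]]'; python3 -m creep '[[0.3,38,0,0,0],[0.3,38,0,0,0],[0.3,36,0,0,0.05],[0.3,25,-4,0,0.1],[0.3,18,-4,0,0.12],[0.3,0,0,0,0.12],[0.3,0,0,0,0.12],[0.3,0,0,0,0.12],[0.3,0,0,0,0.12],[0.3,0,0,0,0]]'; python3 -c "
from h import *
print(tcp().round(4));crop('side',180,360,160,310,4,'d10.png');crop('wrist',0,512,0,384,1.56,'w10.png')"
```

```text
[array([0.5583, 0.2657, 0.    ]), array([0.5544, 0.247 , 0.02  ])]
[array([0.4816, 0.2301, 0.    ]), array([0.4821, 0.2134, 0.02  ])]
[array([0.4147, 0.205 , 0.    ]), array([0.4189, 0.1897, 0.02  ])]
time: 12.28
tool_pos: [0.5147, -0.1713, 0.2321]
orientation: [-2.229, -2.213, 0.0]
contact_force: [1.3, -0.5, 0.2]
gripper_width: 0.698
time: 13.12
tool_pos: [0.5117, -0.0169, 0.2319]
orientation: [-2.886, -1.239, 0.001]
contact_force: [-0.6, -1.3, 1.7]
gripper_width: 0.698
[[ 6.887e-01  7.251e-01 -1.000e-03  5.117e-01]
 [ 7.251e-01 -6.887e-01  1.000e-04 -1.690e-02]
 [-6.000e-04 -8.000e-04 -1.000e+00  2.319e-01]
 [ 0.000e+00  0.000e+00  0.000e+00  1.000e+00]]
```

View pics/w10.png

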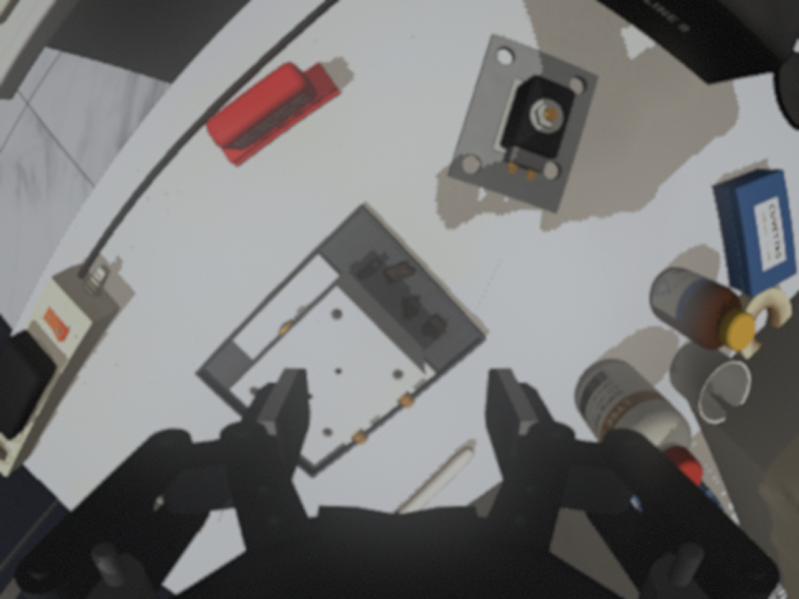

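View pics/d10.png

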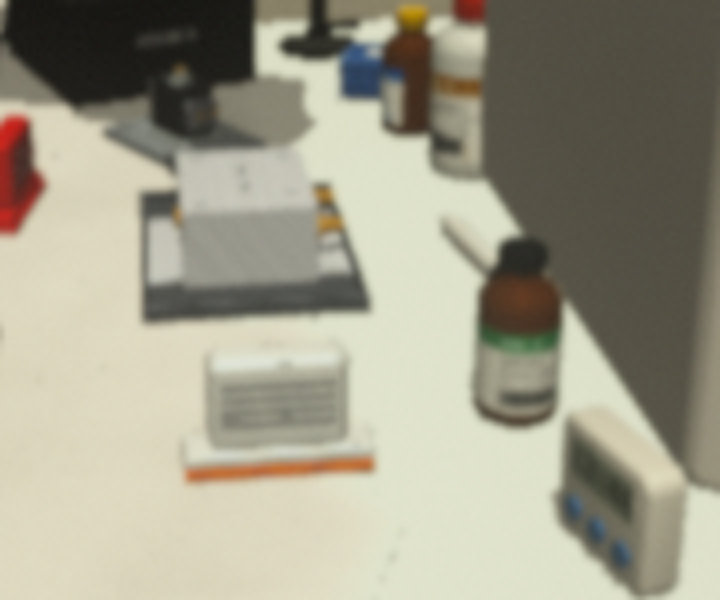

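```bash
python3 -c "
from h import *
im=cv2.imread('pics/w10.png')
cv2.imwrite('pics/w10a.png',cv2.resize(im[20:220,430:630],(600,600),interpolation=cv2.INTER_CUBIC))
"
```

```text
(no output)
```

View pics/w10a.png

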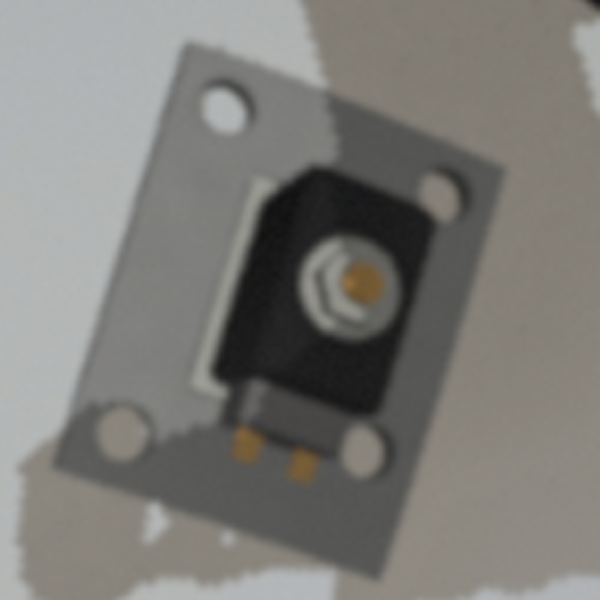

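```bash
python3 -c "
from m1 import *
from h import *
s=bot.state();g=lambda u,v:((430+u/3)/k,(20+v/3)/k)
W=[atz('wrist',g(*p),.008,s) for p in [(229,106),(444,194),(123,431),(367,451)]]
t,th,dg,r=fit([(-.026,.038),(.026,.038),(-.026,-.038),(.026,-.024)],W);print(t,dg,r)
print('nut',atz('wrist',g(360,284),.057,s))
T=tcp();x=T[:3,0];yaw=np.degrees(np.arctan2(x[1],x[0]));print(yaw,np.radians(yaw-dg))
c,n=np.cos(th),np.sin(th);d=t-T[:2,3];print('shift after twist',(c*d[0]+n*d[1])*1000,(n*d[0]-c*d[1])*1000,T[2,3])
"
```

```text
[0.4902 0.1166] 29.816176956739202 [[ 0.2333  0.2199]
 [-0.2462 -0.146 ]
 [-0.1401 -0.283 ]
 [ 0.153   0.2091]]
nut [0.4901 0.1159 0.057 ]
46.92435008159332 0.29859395002991124
shift after twist 47.684848241786455 -126.86225832635958 0.23201887722474507
```

```bash
python3 -m creep '[[0.3,0,0,0,0.1],[0.3,0,0,0,0.1],[0.3,5,-12,0,0.1],[0.3,9,-24,5,0],[0.3,12,-31,12,0],[0.3,11,-29,18,0],[0.3,7,-20,18,0],[0.3,3.5,-10.5,15,0],[0.3,0,0,10,0],[0.3,0,0,0,0]]'; python3 -m creep '[[0.3,0,0,0,0],[0.3,0,0,0,0]]';  python3 -c "
from h import *
T=tcp();print(T.round(4));x=T[:3,0];print(np.degrees(np.arctan2(x[1],x[0])), T[:3,:3].T@(np.array([.4902,.1163,.088])-T[:3,3])*1000)
crop('side',180,360,140,290,4,'d11.png');crop('wrist',0,512,0,384,1.56,'w11.png')"
```

```text
time: 14.05
tool_pos: [0.4888, 0.116, 0.1524]
orientation: [-3.036, -0.806, 0.006]
contact_force: [0.4, 0.3, 0.6]
gripper_width: 0.697
time: 14.22
tool_pos: [0.4907, 0.1152, 0.1548]
orientation: [3.038, 0.8, 0.001]
contact_force: [-0.2, -0.6, 0.6]
gripper_width: 0.7
[[ 8.703e-01  4.925e-01  8.000e-04  4.907e-01]
 [ 4.925e-01 -8.703e-01  1.000e-04  1.152e-01]
 [ 7.000e-04  3.000e-04 -1.000e+00  1.548e-01]
 [ 0.000e+00  0.000e+00  0.000e+00  1.000e+00]]
29.50518912106162 [ 0.07452048 -1.26931916 66.79935813]
```

View pics/w11.png

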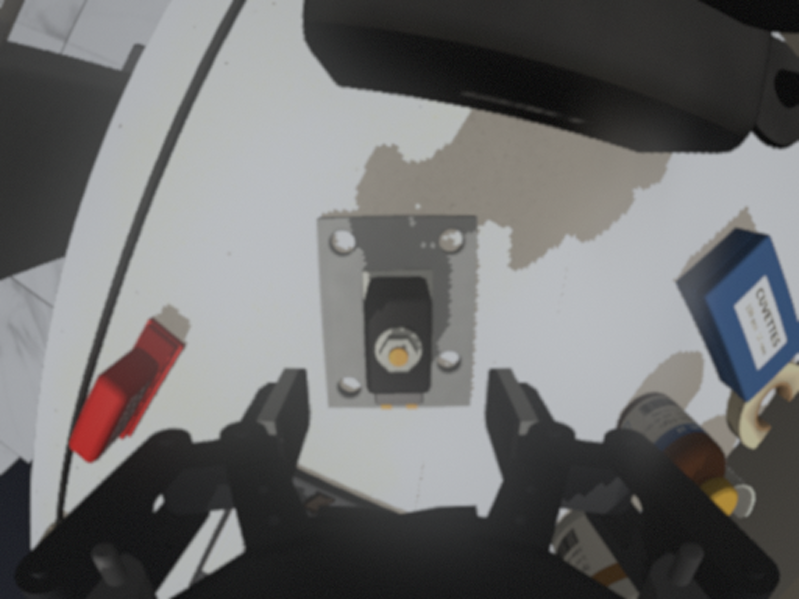

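View pics/d11.png

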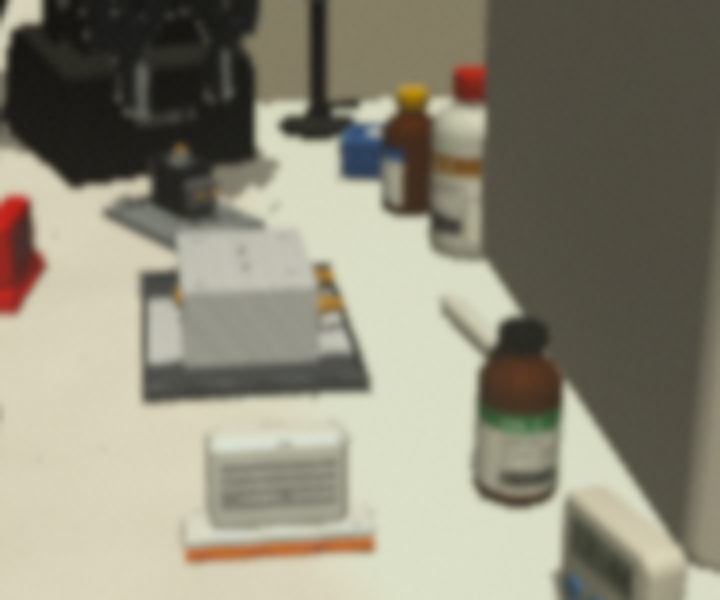

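```bash
python3 -m creep '[[0.3,0,-1,8,0],[0.3,0,0,14,0],[0.3,0,0,14,0],[0.3,0,0,12,0],[0.3,0,0,9,0],[0.3,0,0,6,0],[0.3,0,0,4,0],[0.3,0,0,0,0]]';python3 -m creep '[[0.5,0,0,0,0],[0.8,0,0,0,0],[1,0,0,0,0],[1,0,0,0,0],[1,0,0,0,0],[1,0,0,0,0]]'; python3 -c "
from h import *
T=tcp();print(T.round(4));x=T[:3,0];print(np.degrees(np.arctan2(x[1],x[0])))
crop('side',180,360,140,290,4,'d12.png');crop('wrist',0,512,0,384,1.56,'w12.png')"
```

```text
time: 14.98
tool_pos: [0.4894, 0.1166, 0.0865]
orientation: [-3.038, -0.8, 0.002]
contact_force: [-0.4, -0.3, 0.4]
gripper_width: 0.699
time: 15.48
tool_pos: [0.4902, 0.1169, 0.0879]
orientation: [3.038, 0.8, 0.002]
contact_force: [-0.7, 0.3, 6.5]
gripper_width: 0.322
[[ 8.702e-01  4.927e-01  1.400e-03  4.902e-01]
 [ 4.927e-01 -8.702e-01  3.000e-04  1.169e-01]
 [ 1.300e-03  4.000e-04 -1.000e+00  8.790e-02]
 [ 0.000e+00  0.000e+00  0.000e+00  1.000e+00]]
29.515026441286057
```

View pics/w12.png

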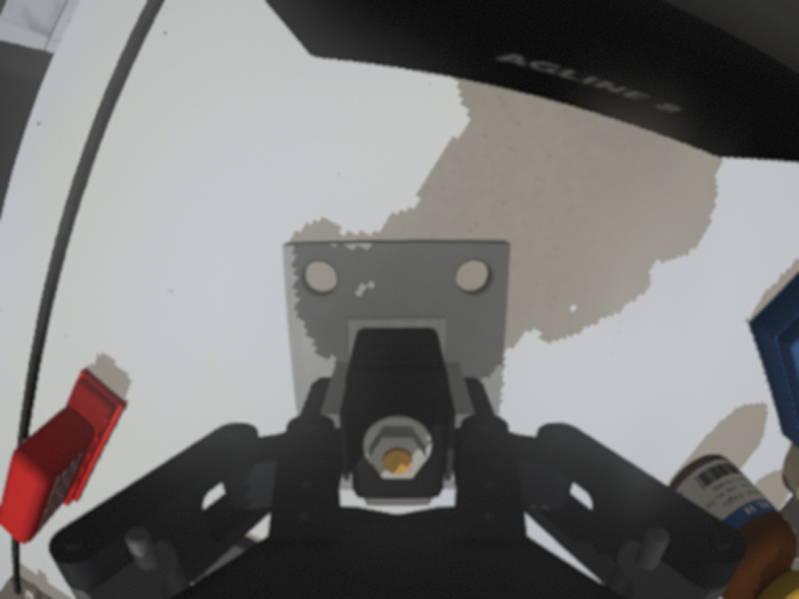

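View pics/d12.png

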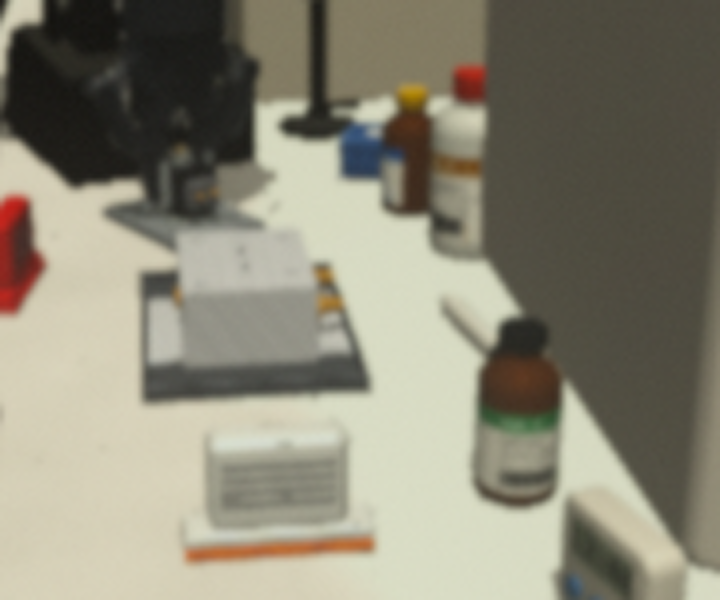

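```bash
python3 -c "
from h import *
T=tcp();k=1.5605
g=lambda p,z:(np.linalg.inv(T)@np.append(atz('wrist',(p[0]/k,p[1]/k),z),1))[:3]*1000
for p in [(321,277),(473,276)]: print(g(p,.008).round(2))
"; python3 -m creep '[[1,0,0,-8,0],[1,0,0,-20,0],[1,0,0,-28,0],[1,0,0,-28,0],[1,0,0,-22,0.06],[1,0,0,-10,0.1],[1,0,0,0,0.1],[1,0,0,0,0.1],[1,0,0,0,0.1],[1,0,0,0,0.06]]';python3 -m creep '[[1,0,0,0,0],[1,0,0,0,0]]'; python3 -c "
from h import *
T=tcp();print(T.round(4));x=T[:3,0];print(np.degrees(np.arctan2(x[1],x[0])))
print(T[:3,:3].T@(np.array([.5195,-.086,.146])-T[:3,3])*1000)
crop('side',180,360,140,290,4,'d13.png');crop('wrist',0,512,0,384,1.56,'w13.png')"
```

```text
[-26.3  -38.08  79.84]
[ 24.95 -38.36  79.91]
time: 16.42
tool_pos: [0.489, 0.1166, 0.2034]
orientation: [3.141, -0.016, -0.001]
contact_force: [-0.9, 0.4, -3.5]
gripper_width: 0.319
time: 16.58
tool_pos: [0.4892, 0.1166, 0.2032]
orientation: [3.141, -0.005, -0.001]
contact_force: [-0.1, -0.6, -3.9]
gripper_width: 0.317
[[ 1.000e+00 -3.000e-03 -7.000e-04  4.892e-01]
 [-3.000e-03 -1.000e+00 -2.000e-04  1.166e-01]
 [-7.000e-04  2.000e-04 -1.000e+00  2.032e-01]
 [ 0.000e+00  0.000e+00  0.000e+00  1.000e+00]]
-0.17467781676683974
[ 30.95093838 202.48818     57.22460797]
```

View pics/w13.png

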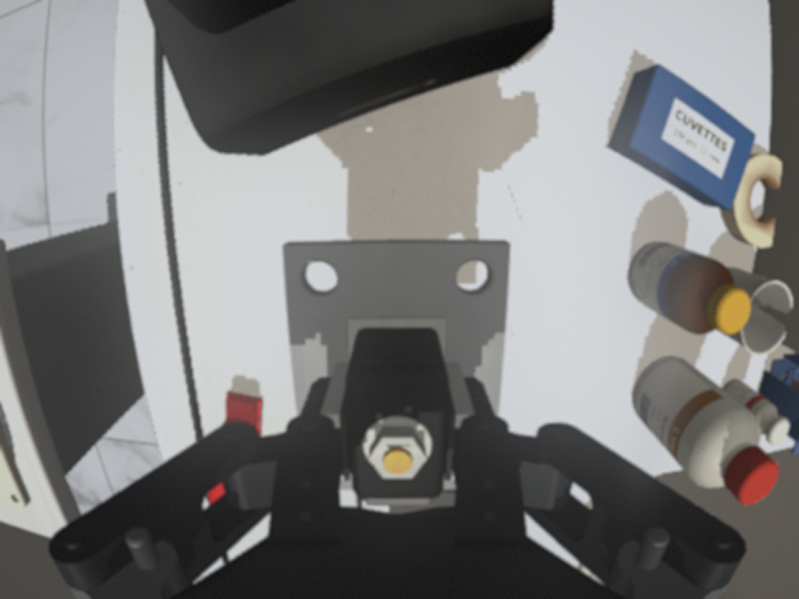

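View pics/d13.png

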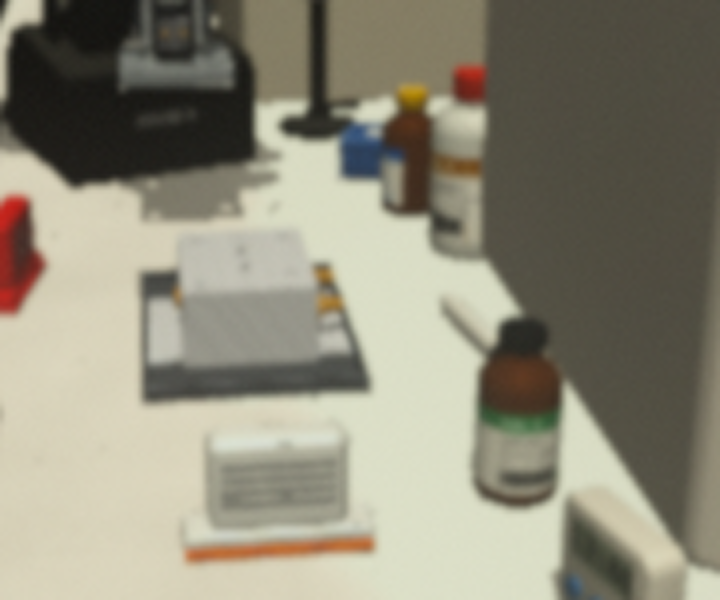

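```bash
python3 -m creep '[[1,2,10,0,0],[1,4,22,0,0],[1,5,30,0,0],[1,5,32,0,0],[1,5,32,5,0],[1,4,30,8,0],[1,3,24,9,0],[1,2,15,9,0],[1,1.3,7.5,7,0],[1,0,0,2,0]]';python3 -m creep '[[1,0,0,0,0],[1,0,0,0,0],[1,0,0,0,0]]'; python3 -c "
from h import *
T=tcp();print(T.round(4));x=T[:3,0];print(np.degrees(np.arctan2(x[1],x[0])))
print(T[:3,:3].T@(np.array([.5195,-.086,.146])-T[:3,3])*1000)
crop('side',180,360,140,290,4,'d14.png');crop('wrist',0,512,0,384,1.56,'w14.png');crop('scene',220,330,160,240,7,'s14.png');im=cv2.imread('pics/w14.png')
cv2.imwrite('pics/w14a.png',cv2.resize(im[220:420,270:530],(780,600),interpolation=cv2.INTER_CUBIC))"
```

```text
time: 17.52
tool_pos: [0.5196, -0.0876, 0.1621]
orientation: [-3.141, 0.01, 0.002]
contact_force: [-0.9, -0.4, -2.9]
gripper_width: 0.316
time: 17.77
tool_pos: [0.52, -0.085, 0.1636]
orientation: [-3.142, 0.006, -0.0]
contact_force: [-0.4, -0.4, -3.2]
gripper_width: 0.322
[[ 1.000e+00 -3.600e-03  3.000e-04  5.200e-01]
 [-3.600e-03 -1.000e+00  0.000e+00 -8.500e-02]
 [ 3.000e-04 -0.000e+00 -1.000e+00  1.636e-01]
 [ 0.000e+00  0.000e+00  0.000e+00  1.000e+00]]
-0.20352109045790698
[-0.5323232   0.96866322 17.59807012]
```

View pics/w14.png

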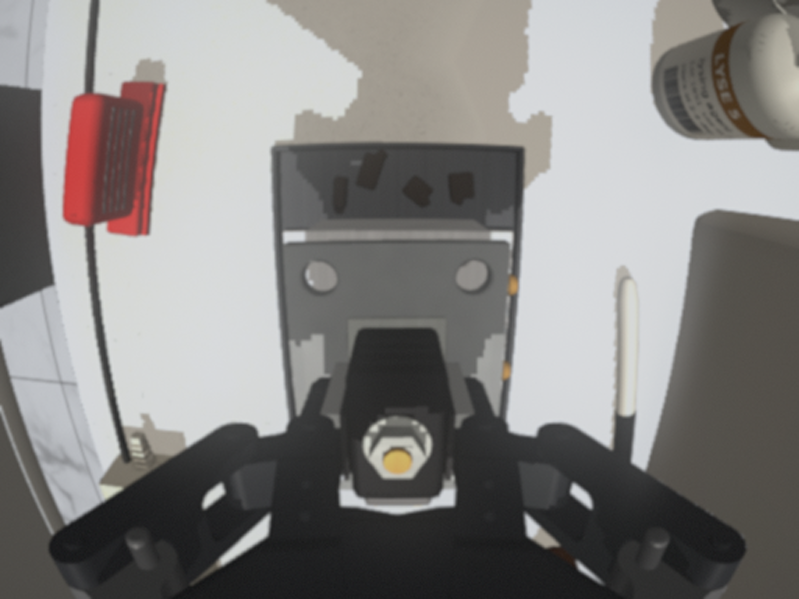

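View pics/w14a.png

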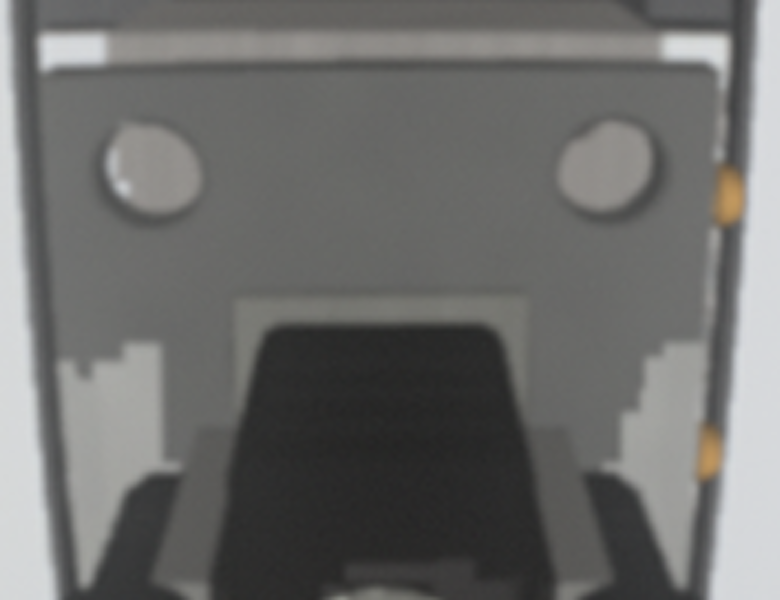

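View pics/d14.png

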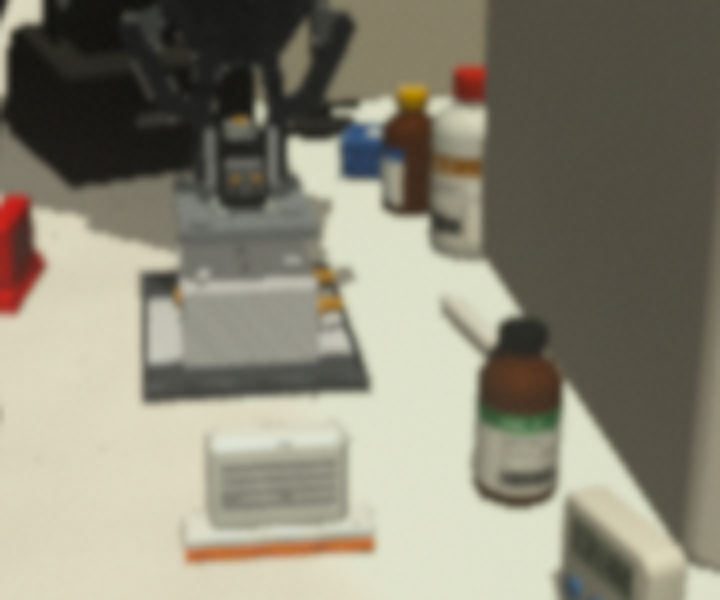

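View pics/s14.png

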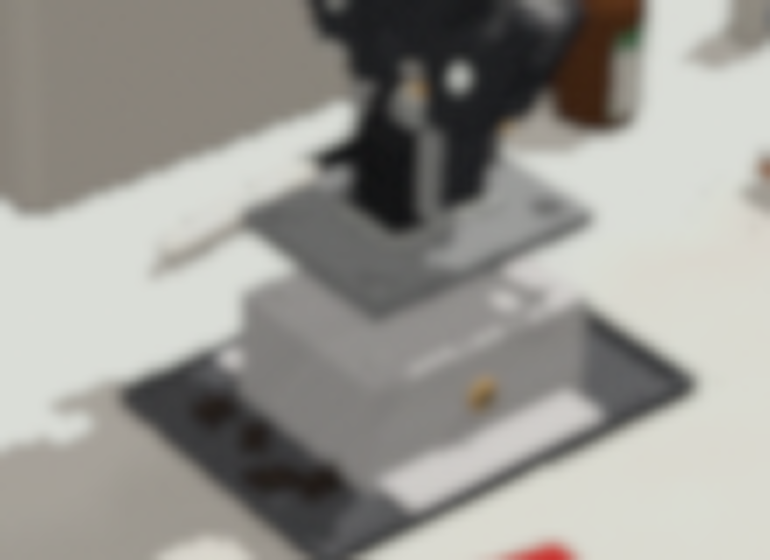

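```bash
python3 -m creep '[[1,0,0.5,3,0],[1,0,0.4,5,0],[1,0,0,4,0],[1,0,0,3,0],[1,0,0,1.5,0],[1,0,0,0,0],[1,0,0,0,0],[1,0,0,0,0]]'; python3 -c "
from h import *
T=tcp();print(T.round(4));x=T[:3,0];print(np.degrees(np.arctan2(x[1],x[0])))
print(T[:3,:3].T@(np.array([.5195,-.086,.146])-T[:3,3])*1000)
a=crop('side',200,290,160,235,8,'d15.png');
im=crop('wrist',180,340,140,260,5,'w15.png');cv2.imwrite('pics/raw15.png',im);cv2.imwrite('pics/raws15.png',a);crop('scene',220,330,160,240,7,'s15.png')"
```

```text
time: 18.58
tool_pos: [0.52, -0.0869, 0.1467]
orientation: [3.142, -0.008, 0.0]
contact_force: [0.3, 0.1, -2.1]
gripper_width: 0.318
[[ 1.000e+00 -5.100e-03  1.000e-04  5.200e-01]
 [-5.100e-03 -1.000e+00 -0.000e+00 -8.690e-02]
 [ 1.000e-04  0.000e+00 -1.000e+00  1.467e-01]
 [ 0.000e+00  0.000e+00  0.000e+00  1.000e+00]]
-0.29324589193957945
[-0.54446395 -0.88602561  0.74668939]
```

View pics/w15.png

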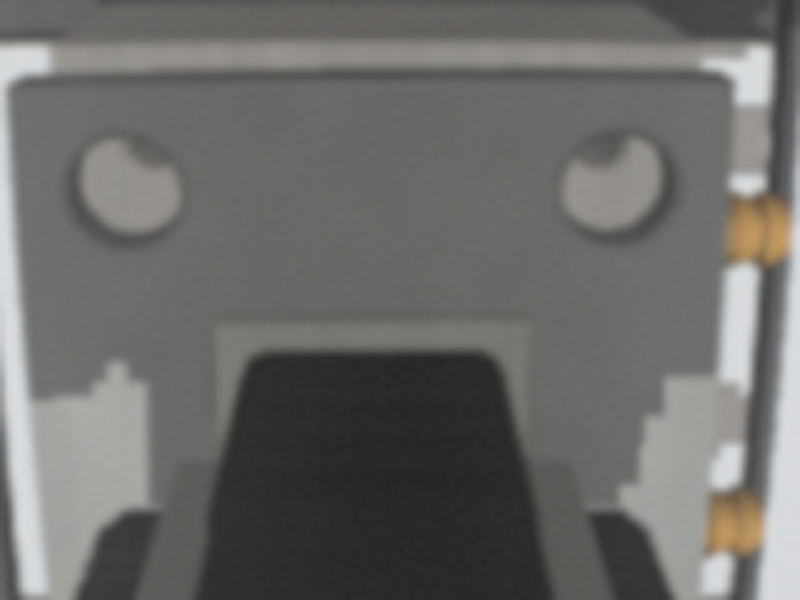

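View pics/s15.png

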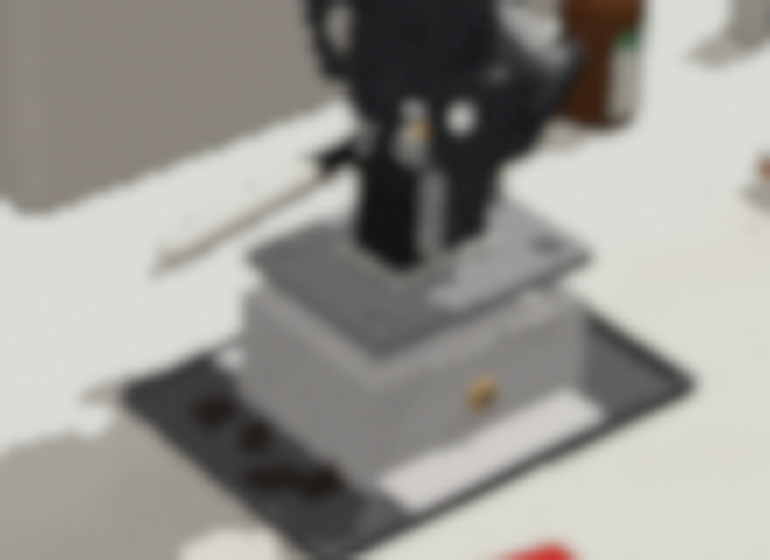

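View pics/d15.png

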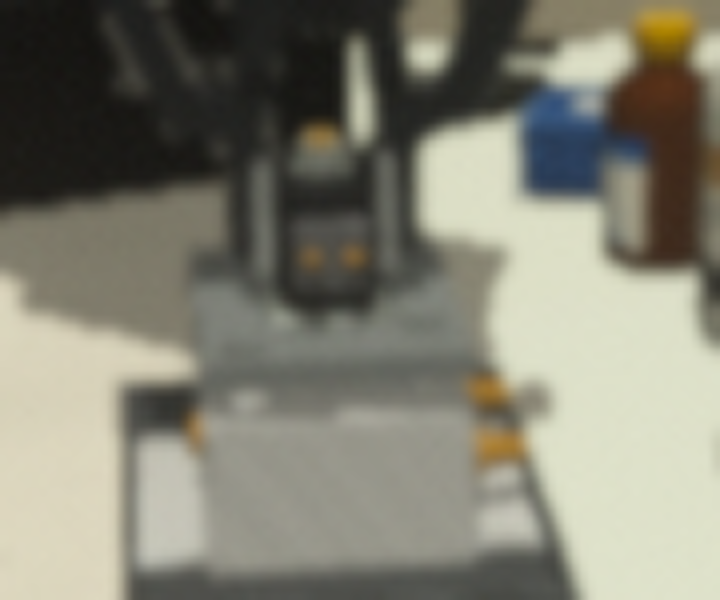

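```bash
cat > ov.py <<'E'
from h import *
import sys
T=tcp(); im=cv2.imread('pics/'+sys.argv[1]); bx,by,bz=float(sys.argv[3]),float(sys.argv[4]),T[2,3]-.0879
k=8;c=cv2.resize(im[150:200,185:325],None,fx=k//2*1.4,fy=k//2*1.4,interpolation=cv2.INTER_CUBIC);s=k//2*1.4
def circ(cx,cy,cz,r,col,tool):
    P=[]
    for a in np.linspace(0,2*np.pi,40):
        p=np.array([cx+r*np.cos(a),cy+r*np.sin(a),cz])
        u=proj('wrist',p); P.append(((u-np.array([185,150])+.5)*s))
    cv2.polylines(c,[np.int32(np.array(P)*8)],True,col,1,cv2.LINE_AA,3)
x=T[:2,0];yaw=np.arctan2(x[1],x[0])
co=T[:2,3]+T[:2,:2]@np.array([-.0005,0])
for h in [(-.026,.038),(.026,.038)]:
    Rm=lambda a:np.array([[np.cos(a),-np.sin(a)],[np.sin(a),np.cos(a)]])
    p=co+Rm(yaw)@h; circ(*p,bz+.008,.006,(0,255,0),0); circ(*p,bz,.006,(255,255,0),0)
    t=np.array([bx,by])+Rm(-.0052)@h; circ(*t,.048,.003,(0,0,255),0); print('d',(p-t)*1000)
cv2.imwrite('pics/'+sys.argv[2],c); print(c.shape)
E
python3 ov.py raw15.png ov15.png 0.5195 -0.086
```

```text
d [ 0.03656056 -0.89007339]
d [ 0.03660149 -0.88208506]
(280, 784, 3)
```

View pics/ov15.png

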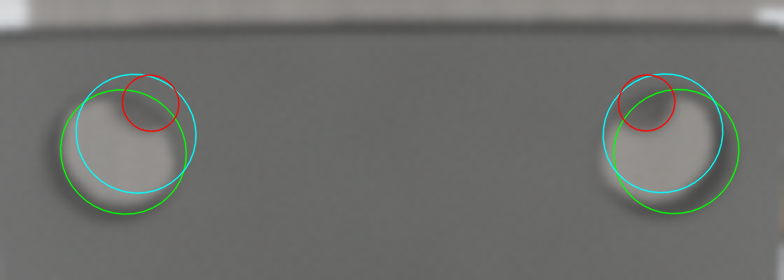

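```bash
python3 -m creep '[[1,0.3,-0.5,0.5,0],[1,0.3,-0.4,0,0],[1,0,0,0,0],[1,0,0,0,0],[1,0,0,0,0],[1,0,0,0,0],[1,0,0,0,0],[1,0,0,0,0]]'; python3 -c "
from h import *
im=crop('wrist',180,340,140,260,5,'w16.png');cv2.imwrite('pics/raw16.png',im)"; python3 ov.py raw16.png ov16.png 0.5195 -0.086
```

```text
time: 19.4
tool_pos: [0.5206, -0.0859, 0.1462]
orientation: [3.142, -0.008, -0.0]
contact_force: [-0.7, 0.8, -4.2]
gripper_width: 0.316
d [0.52570653 0.04368967]
d [0.52576295 0.05476651]
(280, 784, 3)
```

View pics/ov16.png

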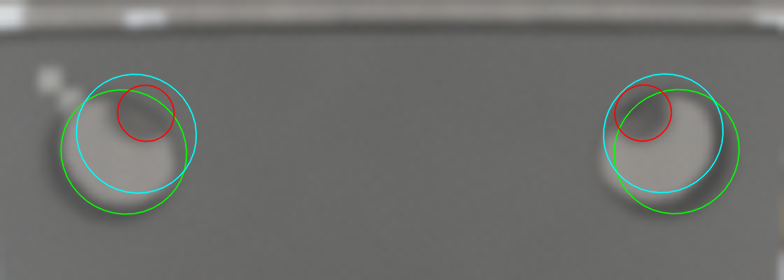

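View pics/w16.png

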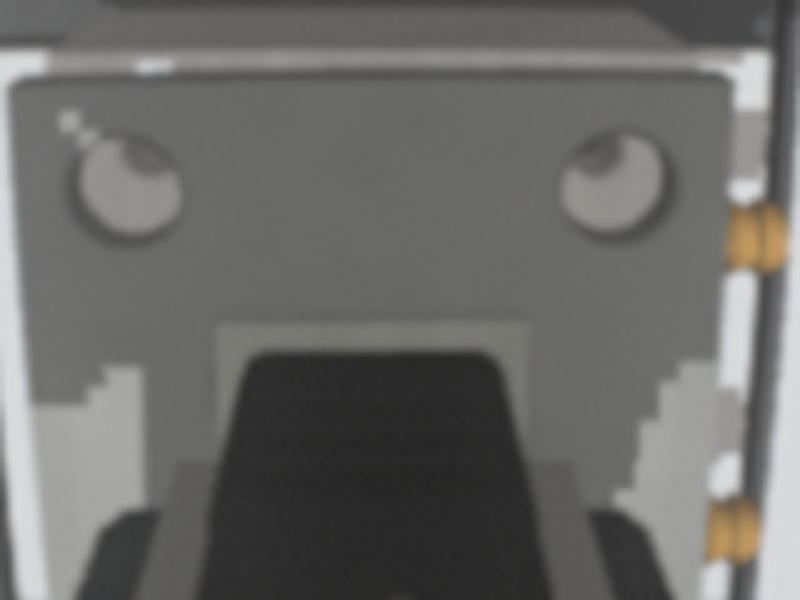

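```bash
python3 -m creep '[[1,0.2,0,0,0],[1,0,0,0,0],[1,0,0,0,0],[1,0,0,0,0],[1,0,0,0,0],[1,0,0,0,0]]'; python3 -c "
from h import *
crop('side',170,370,150,300,4,'d17.png');crop('scene',190,380,130,280,4,'s17.png');T=tcp();print(T.round(4),abs(bot.state()['qvel']).max())"
```

```text
time: 19.95
tool_pos: [0.5207, -0.086, 0.1462]
orientation: [3.142, -0.008, -0.0]
contact_force: [0.7, -0.6, -4.0]
gripper_width: 0.319
[[ 1.     -0.0051 -0.      0.5207]
 [-0.0051 -1.     -0.     -0.086 ]
 [-0.      0.     -1.      0.1462]
 [ 0.      0.      0.      1.    ]] 0.002241944757654895
```

View pics/d17.png

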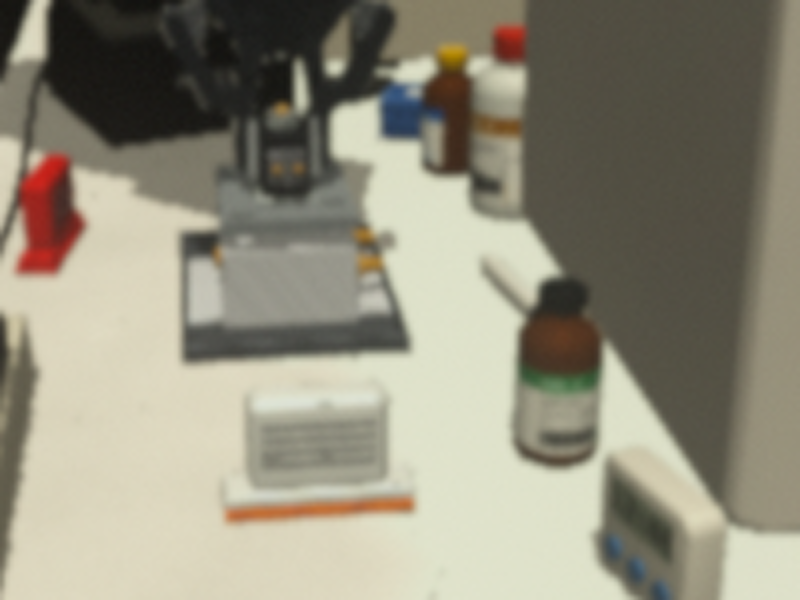

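View pics/s17.png

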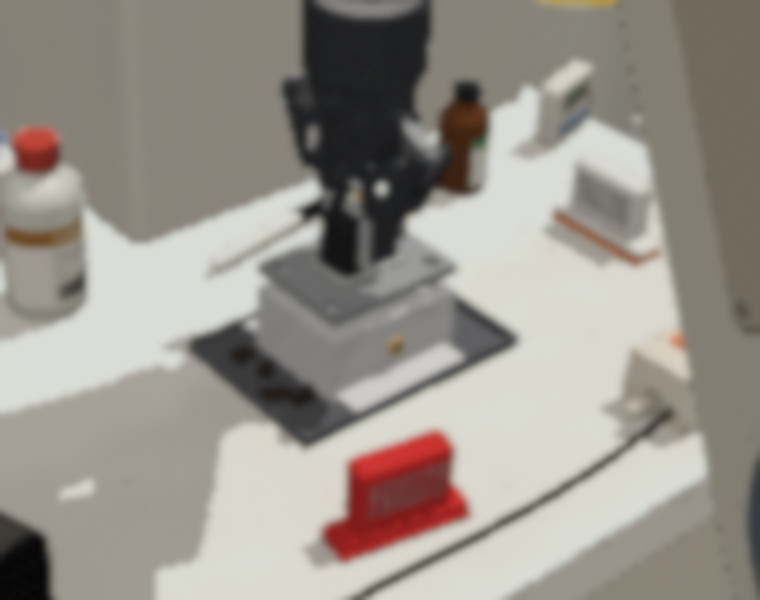

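```bash
python3 -c "
from cell import bot
print(bot.hand_in())"
```

```text
the job is handed in; nothing more can be done
None
```

The job is handed in, and the arm is holding the cover still and level over the block. `hand_in` gave no verdict, so what follows is from my own checks.

**What I did:**
- I took the white and orange scraper and pushed all four crumbs off the +y end of the block in one wipe.
- I set the scraper down upright on the bench at about (0.515, -0.320).
- I picked up the cover by its coil, turned it about 30° to match the block, and brought it over the threads.

**Last checks:**
- **Height:** the underside is about 10 mm above the block's top, worked out from the grip height.
- **Stillness:** the joints had stopped (fastest 0.002 rad/s), and only the cover's weight showed on the wrist, about 4 N.
- **Alignment:** threads 0 and 1 sit symmetrically in their holes in the wrist picture, and I put the error at about 0.5 mm or less.
- **Holes 2 and 3:** the gripper hides these from the wrist camera. I inferred them from the measured positions and matching yaw, with an estimated uncertainty under 1 mm.
- **Crumbs, scraper and bystanders:** all four crumbs are in the tray. The scraper stands free of block and tray. The bystanders in the final pictures looked unmoved; the tape roll and beaker were out of view in them, and I measured none.

The pictures gave slightly different cover offsets along x, about 0.5 mm apart. I settled that by comparing each hole rim with its thread directly. The run took about 20 s of the 66 s allowed.

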